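# Sort the breakfast things into their colour trays and the scoop into its foam pocket

## Robot

A 6-joint arm with a two-finger parallel gripper is mounted at the origin on a cart in front of the work surface, level with it; the furniture and walls round the work are solid. World frame = base frame: x ahead of the robot, y to its left, z up, the work surface at z = 0. Lengths are in m, angles in degrees, forces in N, time in s.
With the tool pointing down it reaches from about 0.3 to 0.75 m from the base axis. Payload 8.5 kg.
Tool frame: the origin (TCP) lies on the centre line of the jaws, within the pads' length; the fingertips stand 17 mm ahead of it and the grasp point (between the pads) lies 2 mm behind it; z points along the fingers, y is the direction in which the jaws open and shut (so a half turn about z gives the same grasp; the last joint's range is limited). The gripper opens to 85 mm and grips with 20 to 120 N. Pads are 22 mm wide; open, the fingers measure 114 mm over their backs; the gripper's body (76 mm by 85 mm) begins 54 mm behind the grasp point. The pads swing forward as they close: fully open they stand 13 mm farther back than shut.
Start: joints at [-81.549, 21.807, 74.336, -0, 83.858, -12.336], TCP at [0.195, -0.514, 0.248] pointing down, gripper open.
Joint ranges: [-178.18, 178.18], [-50.72, 133.34], [12.68, 142.11], [-81.47, 261.47], [9.98, 163.14], [-165.26, 165.26]. Speed limits (degrees/s): [136.94, 136.94, 180, 180, 180, 180].

## Interface

Orientations are given as a 3x3 rotation matrix whose columns are the frame's x, y, z axes.
In Python, from rig import env, imaging, close_job gives the robot as it stands.
- The arm moves only by the tool step_arm, never from a script. Its argument "steps" is one flat list of numbers, 7 for each row, row after row: the opening, from 0 (shut) to 1 (fully open), then the shift along the tool's x, y, z as a fraction of full scale, then the turn, a rotation vector about the tool's x, y, z as a fraction of full scale. A call has 1 to 10 rows; each row is the pose to reach, as a shift and turn from the pose commanded when the call began, along the tool's axes at that moment; what a row does not reach only later rows make up. Full scale, the value 1, is 0.3 m for a shift and 45 degrees for a turn. A row lasts 1/10 s, in which the tool goes at most 50 mm and 8.59 degrees, less where a joint would pass 70% of its speed; a pose out of reach is approached as far as the arm can. A call with a number of a shift or a turn outside -1 to 1 is refused whole. A call with a gripper value outside its range is refused whole. The fingers move at their own pace and stop on an object; "grip_force" is the grip in N (left out, the last holds). Time passes only in rows, so rows that repeat a pose let the fingers close. It gives the time, the measured TCP pose, the force and the opening at its end, in the units of the state.
- env.observe(): the state, without advancing time (a new reading comes with each control period).
- imaging.get_image(name): name is "scene" or "top" or "wrist"; returns (picture, depth): 400x640x3 uint8, blue, green, red; 400x640 float32, m along the optical axis (not along the pixel's ray), 0 where there is no reading.
- imaging.get_calibration(name): a dict with "camera_matrix" (3x3 intrinsics, pixels), "k1" (the pictures are not rectified: a ray, as slopes to the right and down, at radius r is drawn at 1 + k1 r^2 times it, then the intrinsics apply), "world_from_camera" (4x4, takes a point from camera to world coordinates). Camera axes: x right, y down, z forward; pixel columns grow to the right and rows downward; lengths in m; the calibration is good to about 2 mm. A picture is of the moment at which its call begins: read the wrist's pose just before it. get_calibration takes no time and is no camera call; for the wrist camera it gives the pose at the moment of the call.
- close_job(): hands the job in, once; it reports no verdict.
Trained networks look in the newest picture that a camera, given by its name, has taken for a name from the list of things; names that differ only in an ending like _2 or _b are one class to them, and where a whole thing is asked for, a point or a joint stands for the part that bears it (a point fixed in the world has none). Each returns a list of dicts, best first, with "score" (0 to 1); they miss things now and then, are a little off and sometimes report something else, mostly with a low value. They report only what shows in the picture. A call takes as long as a camera call.
- imaging.spot_in(camera, target): "pixel" ([column, row] in pixels, amid what is visible of it).
- imaging.regions_of(camera, target): "mask" (400x640 bool, what is visible of it) and "pixel" ([column, row] in pixels, amid what is visible of it).
- imaging.pinpoint(camera, target): "pixel" ([column, row] in pixels: a listed point, or the origin of a listed thing).
The state is a dict: "time_s": time; "q": joint angles; "qvel": joint speeds; "joint_efforts": joint torques, N m; "position": TCP position; "tool_rot": TCP orientation; "ft_force": force on the tool from outside, world axes, zero at the start; "wrist_torque": the same for the moment, N m; "grip_width": finger opening in m.
Only numpy, scipy, OpenCV 4.12 (cv2) and the standard library are available. Lean on these libraries where they do the work, as an engineer would, in place of code of your own. Each camera call takes 0.05 s, during which the arm holds its last target.

## Task

Sort the mixed handful from the worktop. Stand each jar in the square bay and each egg cup in the round bay of the tray of its own colour (red to red, blue to blue), and lay the brass scoop flat down in its foam cut-out, bowl in the wide part; all must stand or lie fully down on the bay floors. Leave the green jar and the mug where they are.

Things in the scene. Friction and masses are not known exactly. Their poses are not given: they have to be found in the camera images.
- red_jar_mid (a point): Small round jar with a red band over white and a flat grey lid with a red dot, standing upright, 46 mm across, 40 mm high, about 90 g. The point is its centre, 20 mm above its foot; z up. Yaw means nothing. The bay's rim will stand 6 mm above its foot, 9 mm off: grip it above the middle.
- blue_jar_mid (a point): Small round jar with a blue band over white and a flat grey lid with a blue dot, standing upright, 46 mm across, 40 mm high, about 90 g. The point is its centre, 20 mm above its foot; z up. Yaw means nothing. The bay's rim will stand 6 mm above its foot, 9 mm off: grip it above the middle.
- red_cup_mid (a point): White ceramic egg cup with red stripes and a red disc on top, upright, 41 mm across, 48 mm high, about 70 g. The point is its centre, 24 mm above its foot; z up. Yaw means nothing. The bay's rim will stand 6 mm above its foot, 9 mm off: grip it above the middle.
- blue_cup_mid (a point): White ceramic egg cup with blue stripes and a blue disc on top, upright, 41 mm across, 48 mm high, about 70 g. The point is its centre, 24 mm above its foot; z up. Yaw means nothing. The bay's rim will stand 6 mm above its foot, 9 mm off: grip it above the middle.
- scoop_grip (a point): Brass scoop lying flat, 60 g: bar handle 14 mm wide, 12 thick; at its +x end a round open bowl 44 across, 18 high. Point: mid-handle, the place to grip, 6 mm above the underside; x along the handle to the bowl, z up. From the point the free end is 38 mm back, the bowl's centre 60 mm ahead, its front 82 mm ahead. At the start x points away from the robot within 0.35 rad.
- red_tray: Shallow red plastic tray, fixed, 80 (its x) x 152 (its y) x 10 mm high, with two recessed bays 6 mm deep, floor 4 mm above the worktop: round, 60 mm across, centred at x 0, y -36 mm; square, 64 x 64 mm, centred at x 0, y +36 mm of the tray's frame. Origin: centre of the underside, on the worktop; z up; yaw within 0.2 rad of the world axes.
- blue_tray: Shallow blue plastic tray, fixed, 80 (its x) x 152 (its y) x 10 mm high, with two recessed bays 6 mm deep, floor 4 mm above the worktop: round, 60 mm across, centred at x 0, y -36 mm; square, 64 x 64 mm, centred at x 0, y +36 mm of the tray's frame. Origin: centre of the underside, on the worktop; z up; yaw within 0.2 rad of the world axes.
- foam: Grey foam block, white floor, fixed, 80 (x) x 152 (y) x 14 mm high. Scoop cut-out along y, floor 4 mm above the worktop: 28 mm wide for the handle (y -66 to +10), 56 wide for the bowl (y +10 to +66). A finger channel, same floor, crosses it in x at y -47 to +3. Scoop home: bowl to +y, mid-handle at x 0, y -22, z 10; 6 mm play. Origin: centre of underside; z up; yaw within 0.2 rad of the world axes.
- green_jar_mid (a point): Bystander, to be left alone: jar like the others with a green band and dot, 46 mm across, 40 mm high. The point is its centre, 20 mm above its foot.
- mug_mid (a point): Bystander, to be left alone: white mug with pale dots, 86 mm high, 85 mm wide, 111 mm over the handle. The point is 43 mm above its foot.

How it is judged (in metres and radians):
At the end, for the whole second after the job is handed in: Jars in the square and egg cups in the round bay of their colour's tray, scoop in its foam cut-out, bowl in the wide part: each within 11 mm (tray or foam x, y) of its place, within 4 mm of seated height, tilted under 0.1 rad; scoop within 0.35 rad of the cut-out; all released and at rest (x of red_jar_mid in the frame of red_tray between -0.011 and 0.011 m and y of red_jar_mid in the frame of red_tray between 0.025 and 0.047 m and z of red_jar_mid in the frame of red_tray between 0.02 and 0.028 m and angle between each of red_jar_mid, red_cup_mid, blue_jar_mid, blue_cup_mid, scoop_grip's own z axis and vertical below 0.1 rad and x of red_cup_mid in the frame of red_tray between -0.011 and 0.011 m and y of red_cup_mid in the frame of red_tray between -0.047 and -0.025 m and z of red_cup_mid in the frame of red_tray between 0.024 and 0.032 m and x of blue_jar_mid in the frame of blue_tray between -0.011 and 0.011 m and y of blue_jar_mid in the frame of blue_tray between 0.025 and 0.047 m and z of blue_jar_mid in the frame of blue_tray between 0.02 and 0.028 m and x of blue_cup_mid in the frame of blue_tray between -0.011 and 0.011 m and y of blue_cup_mid in the frame of blue_tray between -0.047 and -0.025 m and z of blue_cup_mid in the frame of blue_tray between 0.024 and 0.032 m and x of scoop_grip in the frame of foam between -0.011 and 0.011 m and y of scoop_grip in the frame of foam between -0.033 and -0.011 m and z of scoop_grip in the frame of foam between 0.006 and 0.014 m and angle between the x axis of scoop_grip and the y axis of foam, either way round below 0.35 rad); the robot touches nothing.
It fails at once if the green jar is knocked or moved (distance of green_jar_mid from where it was at the start of the episode above 0.03 m or angle between green_jar_mid's own z axis and vertical above 0.5 rad).
It fails at once if the mug is knocked or moved (distance of mug_mid from where it was at the start of the episode above 0.03 m or angle between mug_mid's own z axis and vertical above 0.5 rad).
It also fails if it takes over 120 s, if anything falls off the work surface, if the arm or the gripper's body presses on something with over 40 N, if the wrist force passes 120 N, or if a joint passes its speed limit or range.

## Working session

There is one attempt and no reset: what is moved stays moved. The work goes in short steps, Python scripts to look and compute and a tool call to move; the robot and the scene stay as the last step left them, time stands still between calls to the robot, and variables do not carry over. Pictures are saved under pics/ and viewed, and the job is handed in when it is done.

Besides the shell and the picture viewer there is one more tool, called after "Request:" by a JSON object that holds its "api" and its "payload". step_arm: Moves the arm, as the interface text tells. Shift numbers are shares of 0.3 m and turn numbers shares of 45 degrees, none past 1 either way. Its arguments: {"type":"object","properties":{"steps":{"type":"array","items":{"type":"number"}},"grip_force":{"type":"number"}},"required":["steps"]}

```bash
ls; mkdir -p pics
python3 - <<'E'
from rig import env, imaging
import cv2,numpy as np
s=env.observe(); print(s)
for n in ["scene","top","wrist"]:
    p,d=imaging.get_image(n); cv2.imwrite(f"pics/{n}0.png",p); c=imaging.get_calibration(n); print(n,c)
E
```

```text
pics
{'time_s': 0.0, 'q': array([-8.15498448e+01,  2.18410089e+01,  7.43866734e+01, -1.15153512e-03,
        8.38579822e+01, -1.23332550e+01]), 'qvel': array([-0.00189349, -0.07701714,  0.00136494, -0.00725246, -0.06452822,
       -0.11414728]), 'joint_efforts': array([-3.22826534e-03, -4.48467386e+01, -2.31277817e+01, -3.34246970e-04,
        4.76156754e-03,  6.66720865e-06]), 'position': array([ 0.19513352, -0.51391978,  0.24770029]), 'tool_rot': array([[ 9.34927725e-01,  3.54838121e-01, -2.39473341e-04],
       [ 3.54838075e-01, -9.34926608e-01,  1.47596099e-03],
       [ 2.99837225e-04, -1.46489111e-03, -9.99998882e-01]]), 'ft_force': array([-0.18709303, -0.60419261,  0.77527107]), 'wrist_torque': array([ 0.06190907, -0.04368466,  0.00439889]), 'grip_width': 0.08506377130259568}
scene {'camera_matrix': array([[441.38755899,   0.        , 325.02304939],
       [  0.        , 441.38755899, 203.15958276],
       [  0.        ,   0.        ,   1.        ]]), 'k1': -0.06898042026408376, 'world_from_camera': array([[-0.85887986, -0.2782618 ,  0.42999507,  0.13684832],
       [-0.511997
[... 509 characters left out ...]
79087],
       [ 0.00234515, -0.21286952, -0.97707782,  0.88072571],
       [ 0.        ,  0.        ,  0.        ,  1.        ]])}
wrist {'camera_matrix': array([[341.94831323,   0.        , 313.99865425],
       [  0.        , 341.94831323, 200.76377581],
       [  0.        ,   0.        ,   1.        ]]), 'k1': 0.01864200460827567, 'world_from_camera': array([[ 3.54615427e-01, -8.86157323e-01, -2.98283587e-01,
         2.72050835e-01],
       [-9.35011728e-01, -3.36422024e-01, -1.12130687e-01,
        -4.83795087e-01],
       [-9.83738137e-04,  3.18661923e-01, -9.47867929e-01,
         3.72712478e-01],
       [ 0.00000000e+00,  0.00000000e+00,  0.00000000e+00,
         1.00000000e+00]])}
```

View pics/top0.png

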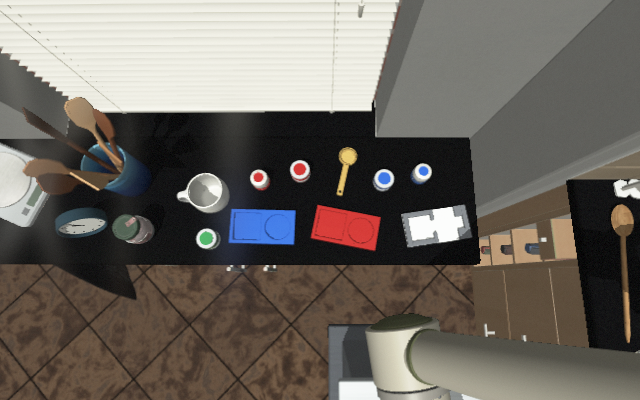

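View pics/scene0.png

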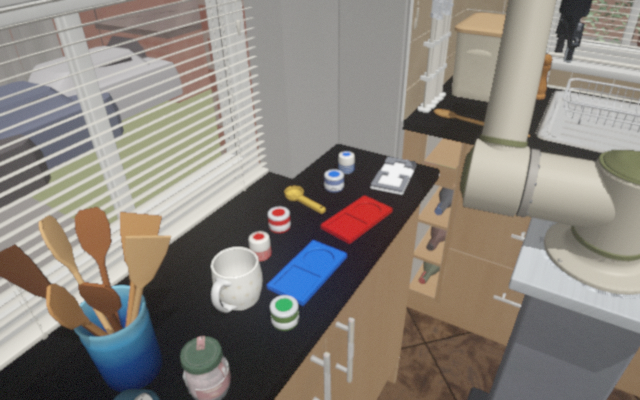

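```bash
cat > h.py <<'E'
import numpy as np,cv2
from rig import env,imaging
from scipy.spatial.transform import Rotation as R
def ray(cal,px):
    K=cal["camera_matrix"];k=cal["k1"]
    px=np.atleast_2d(np.asarray(px,float))
    n=cv2.undistortPoints(px.reshape(-1,1,2),K,np.array([k,0,0,0,0.])).reshape(-1,2)
    return np.c_[n,np.ones(len(n))]
def at_z(cal,px,z):
    T=cal["world_from_camera"];r=ray(cal,px)@T[:3,:3].T
    o=T[:3,3]; return o+r*((z-o[2])/r[:,2])[:,None]
def with_depth(cal,px,d):
    T=cal["world_from_camera"];r=ray(cal,px)*np.asarray(d)[:,None]
    return r@T[:3,:3].T+T[:3,3]
def cloud(cal,mask,depth):
    v,u=np.nonzero(mask&(depth>0)); return with_depth(cal,np.c_[u,v],depth[v,u])
def proj(cal,P):
    T=np.linalg.inv(cal["world_from_camera"]);rv,_=cv2.Rodrigues(T[:3,:3])
    return cv2.projectPoints(np.atleast_2d(P).astype(float),rv,T[:3,3],cal["camera_matrix"],np.array([cal["k1"],0,0,0,0.]))[0].reshape(-1,2)
E
python3 - <<'E'
from h import *
Z=dict(red_jar_mid=.02,blue_jar_mid=.02,red_cup_mid=.024,blue_cup_mid=.024,scoop_grip=.006,red_tray=0,blue_tray=0,foam=0,green_jar_mid=.02,mug_mid=.043)
for cam in ["top","scene"]:
    p,d=imaging.get_image(cam);c=imaging.get_calibration(cam)
    for n,z in Z.items():
        r=imaging.pinpoint(cam,n)
        print(cam,n,[(np.round(x["pixel"],1).tolist(),round(x["score"],2),np.round(at_z(c,x["pixel"],z)[0],4).tolist()) for x in r[:3]])
    for n in ["red_jar_mid","blue_jar_mid","red_cup_mid","blue_cup_mid","scoop_grip","red_tray","blue_tray","foam"]:
        r=imaging.regions_of(cam,n)
        if not r: print("none",n);continue
        m=r[0]["mask"];np.save(f"m_{cam}_{n}.npy",m)
        P=cloud(c,m,d)
        print(cam,n,"z pct",np.round(np.percentile(P[:,2],[5,50,95]),3),"mid",np.round(np.median(P[:,:2],0),4),m.sum(),round(r[0]["score"],2))
E
```

```text
top red_jar_mid [([300.7, 168.6], 0.84, [0.628, 0.2464, 0.02])]
top blue_jar_mid [([422.6, 173.9], 0.35, [0.6143, -0.0464, 0.02]), ([343.2, 177.8], 0.32, [0.6049, 0.1445, 0.02])]
top red_cup_mid [([257.9, 179.9], 0.66, [0.5991, 0.3475, 0.024]), ([206.6, 239.4], 0.2, [0.4581, 0.4604, 0.024])]
top blue_cup_mid [([422.0, 171.5], 0.68, [0.6191, -0.0442, 0.024])]
top scoop_grip [([341.2, 178.5], 0.81, [0.6069, 0.1487, 0.006]), ([344.0, 227.2], 0.28, [0.488, 0.1433, 0.006])]
top red_tray [([343.5, 228.0], 0.57, [0.4869, 0.1442, 0.0])]
top blue_tray [([260.9, 225.4], 0.82, [0.4935, 0.3408, 0.0])]
top foam [([432.4, 225.7], 0.56, [0.4918, -0.0679, 0.0]), ([301.7, 169.7], 0.52, [0.6311, 0.2453, 0.0])]
top green_jar_mid [([204.6, 240.5], 0.78, [0.4559, 0.4661, 0.02])]
top mug_mid [([203.4, 192.3], 0.7, [0.5648, 0.4689, 0.043]), ([420.6, 172.5], 0.33, [0.6113, -0.0357, 0.043])]
top red_jar_mid z pct [0.015 0.039 0.041] mid [0.6182 0.2465] 350 0.75
top blue_jar_mid z pct [0.019 0.039 0.042] mid [0.5946 0.0527] 314 0.84
top red_cup_mid z pct [0.023 0.046 0.049] mid [0.5967 0.3391] 274 0.64
top bl
[... 979 characters left out ...]
, [0.5915, 0.437, 0.0])]
scene green_jar_mid []
scene mug_mid [([232.2, 285.5], 0.98, [0.5587, 0.4713, 0.043])]
scene red_jar_mid z pct [-0.     0.029  0.04 ] mid [0.6128 0.2599] 529 0.74
scene blue_jar_mid z pct [0.002 0.029 0.039] mid [0.5912 0.0643] 393 0.93
scene red_cup_mid z pct [0.005 0.038 0.047] mid [0.5888 0.3536] 516 0.86
scene blue_cup_mid z pct [0.004 0.029 0.047] mid [ 0.6061 -0.0249] 278 0.74
scene scoop_grip z pct [-0.002  0.008  0.016] mid [0.638  0.1463] 452 0.59
scene red_tray z pct [0.    0.004 0.009] mid [0.4863 0.1482] 1689 0.91
scene blue_tray z pct [0.001 0.005 0.01 ] mid [0.4893 0.3432] 2592 0.78
scene foam z pct [-0.001  0.004  0.013] mid [ 0.4909 -0.0593] 1159 0.78
```

Run:
```python
from h import *
p,d=imaging.get_image("top");c=imaging.get_calibration("top")
hsv=cv2.cvtColor(p,cv2.COLOR_BGR2HSV)
H,S,V=cv2.split(hsv)
col={"red":((H<8)|(H>172))&(S>140)&(V>80),"blue":(H>100)&(H<125)&(S>120)&(V>80)}
def topz(ms,z0,z1):
    return ms
# world height map
v,u=np.mgrid[0:400,0:640]; P=with_depth(c,np.c_[u.ravel(),v.ravel()],d.ravel()).reshape(400,640,3)
for k,m in col.items():
    n,l,st,ce=cv2.connectedComponentsWithStats(m.astype(np.uint8))
    for i in range(1,n):
        if st[i,4]<30 or ce[i][1]<140 or ce[i][1]>260 or ce[i][0]<180 or ce[i][0]>480: continue
        if st[i,4]>800:
            cn,_=cv2.findContours((l==i).astype(np.uint8),cv2.RETR_EXTERNAL,cv2.CHAIN_APPROX_NONE)
            w=at_z(c,max(cn,key=len).reshape(-1,2),.01)[:,:2]
            print(k,"tray",cv2.minAreaRect((w*1000).astype(np.float32)))
        else:
            print(k,"blob",ce[i],st[i,4],[ (z,np.round(at_z(c,ce[i],z)[0,:2],4)) for z in (.04,.048)], "depth med",np.round(np.median(P[l==i],0),4))
# object tops via depth
for lo,hi,nm in ((.034,.055,"top"),):
    m=((P[...,2]>lo)&(P[...,2]<hi)&(P[...,0]>.4)&(P[...,0]<.7)&(P[...,1]>-.12)&(P[...,1]<.5)&(d>0)).astype(np.uint8)
    n,l,st,ce=cv2.connectedComponentsWithStats(m)
    for i in range(1,n):
        if st[i,4]>60:
            pts=P[l==i]; z=np.percentile(pts[:,2],60); vv,uu=np.nonzero(l==i)
            cn,_=cv2.findContours((l==i).astype(np.uint8),0,1)
            w=at_z(c,np.c_[uu,vv],z); (cx,cy),r=cv2.minEnclosingCircle((w[:,:2]*1000).astype(np.float32))
            print("top",ce[i].round(1),st[i,4],"z",round(z,4),"mean",w[:,:2].mean(0).round(4),"circ",round(cx,1),round(cy,1),round(r,1))
m=np.load("m_top_foam.npy").astype(np.uint8)
cn,_=cv2.findContours(m,0,1);w=at_z(c,max(cn,key=len).reshape(-1,2),.014)[:,:2]
print("foam",cv2.minAreaRect((w*1000).astype(np.float32)))
m=(H>15)&(H<32)&(S>100)&(V>100);n,l,st,ce=cv2.connectedComponentsWithStats(m.astype(np.uint8))
for i in range(1,n):
    if st[i,4]>100 and abs(ce[i][0]-345)<20 and 140<ce[i][1]<200:
        vv,uu=np.nonzero(l==i);w=at_z(c,np.c_[uu,vv],.012)
        print("scoop",st[i],"axis",cv2.minAreaRect((w[:,:2]*1000).astype(np.float32)))
        h=w[w[:,0]<.635]; f=cv2.fitLine((h[:,:2]).astype(np.float32),cv2.DIST_L2,0,.01,.01).ravel();print(f)
        e=w[:,:2]@f[:2];print(e.min(),e.max(),f[2:]@f[:2])
x=cv2.resize(p[130:280,180:500],None,fx=2.5,fy=2.5,interpolation=cv2.INTER_CUBIC);cv2.imwrite("pics/z1.png",x)
```

```text
red blob [299.22772277 168.76237624] 101 [(0.04, array([0.6217, 0.2484])), (0.048, array([0.6193, 0.2478]))] depth med [0.6216 0.2489 0.0396]
red blob [257.8852459  176.91803279] 61 [(0.04, array([0.6021, 0.3448])), (0.048, array([0.5999, 0.3433]))] depth med [0.6001 0.3431 0.047 ]
red tray ((487.5097351074219, 140.19586181640625), (154.44581604003906, 82.33745574951172), 78.58229064941406)
blue blob [423.125    170.734375] 64 [(0.04, array([ 0.6164, -0.0427])), (0.048, array([ 0.6141, -0.0405]))] depth med [ 0.6142 -0.0403  0.0471]
blue blob [383.87155963 177.99082569] 109 [(0.04, array([0.5989, 0.0503])), (0.048, array([0.5968, 0.0516]))] depth med [0.5991 0.05   0.0396]
blue tray ((490.2519226074219, 336.99871826171875), (155.1453399658203, 82.45091247558594), 88.4482192993164)
top [299.9 169. ] 285 z 0.0396 mean [0.6213 0.2468] circ 621.3 246.7 23.0
top [421.6 171.6] 247 z 0.0468 mean [ 0.6123 -0.0372] circ 612.3 -37.5 21.5
top [383.3 177.9] 292 z 0.0395 mean [0.5992 0.0517] circ 599.2 51.5 22.9
top [259.2 177.9] 243 z 0.0469 mean [0.5978 0.3404] circ 598.3 340.7 21.2
top [200.2 186.5] 155 z 0.0447 mean [0.5782 0.4766] circ 567.7 462.3 37.3
top [221.9 201.7] 95 z 0.0485 mean [0.5416 0.4232] circ 552.8 439.5 39.6
top [206.4 238. ] 325 z 0.0397 mean [0.4598 0.4559] circ 460.2 455.7 23.1
foam ((492.00604248046875, -71.19532012939453), (79.87348937988281, 153.3012237548828), 8.40999984741211)
scoop [337 147  20  49 456] axis ((624.5291748046875, 135.29196166992188), (42.37138366699219, 122.03585052490234), 86.51282501220703)
[ 0.97491586 -0.22257379  0.60041815  0.14684805]
0.516000654872276 0.6389955136997054 0.5526727
```

View pics/z1.png

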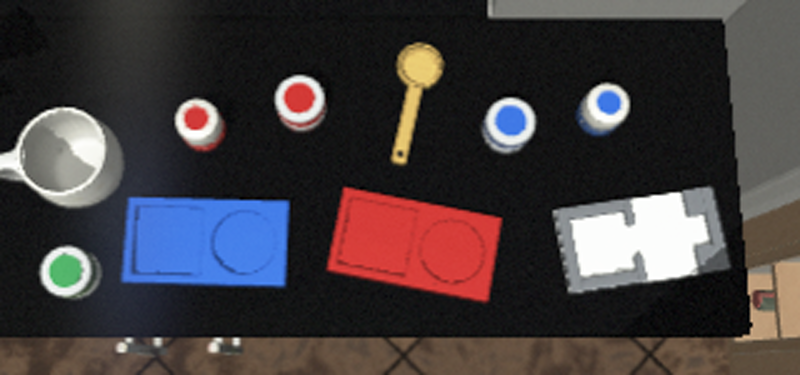

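Run:
```python
from h import *
np.set_printoptions(linewidth=200)
for cam in("top","scene"):
    p,d=imaging.get_image(cam);c=imaging.get_calibration(cam)
    P=cloud(c,d>0,d)
    xs=np.arange(.1,.9,.05);ys=np.arange(.6,-.7,-.1)
    print(cam,"cols y",ys.round(2))
    for x in xs[::-1]:
        print(round(x,2),[ (lambda q: round(float(np.percentile(q,95)),2) if len(q)>5 else None)(P[(abs(P[:,0]-x)<.025)&(abs(P[:,1]-y)<.05),2]) for y in ys])
```

```text
top cols y [ 0.6  0.5  0.4  0.3  0.2  0.1  0.  -0.1 -0.2 -0.3 -0.4 -0.5 -0.6]
0.85 [None, None, None, None, None, 0.34, None, None, None, None, None, None, None]
0.8 [0.37, 0.37, 0.37, 0.37, 0.37, 0.37, None, None, None, None, None, None, None]
0.75 [0.0, 0.0, 0.0, 0.0, 0.0, 0.42, None, None, None, None, None, None, None]
0.7 [0.24, 0.0, 0.0, 0.0, 0.0, 0.45, 0.46, 0.46, 0.48, None, None, None, None]
0.65 [0.24, 0.0, 0.0, 0.04, 0.04, 0.01, 0.0, 0.0, 0.49, None, None, None, None]
0.6 [0.24, 0.08, 0.07, 0.05, 0.04, 0.04, 0.05, 0.0, 0.48, 0.3, 0.19, 0.12, 0.03]
0.55 [0.25, 0.08, 0.08, 0.01, 0.01, 0.0, 0.0, 0.01, 0.47, 0.36, -0.0, 0.01, 0.01]
0.5 [0.09, 0.04, 0.05, 0.01, 0.01, 0.01, 0.01, 0.01, 0.0, None, -0.0, 0.01, 0.0]
0.45 [0.09, 0.04, 0.04, 0.01, 0.01, 0.01, 0.01, 0.01, 0.0, -0.91, -0.0, 0.01, 0.0]
0.4 [0.0, 0.0, 0.0, 0.0, 0.0, 0.0, 0.0, 0.0, 0.0, -0.9, -0.0, 0.01, 0.0]
0.35 [-0.9, -0.9, -0.9, -0.9, -0.9, -0.9, -0.9, -0.9, -0.9, -0.9, -0.0, 0.01, None]
0.3 [-0.9, -0.9, -0.9, -0.9, -0.9, 0.2, 0.42, 0.53, -0.9, -0.9, -0.0, 0.01, None]
0.25 [-0.9, -0.9, -0.9, -0.9, -0.9, 0.2, 0.44, 0.53
[... 984 characters left out ...]
, None, -0.91, -0.0, 0.01, -0.0]
0.45 [0.09, 0.04, 0.01, 0.01, 0.0, 0.01, 0.0, 0.01, -0.0, -0.9, -0.0, 0.0, -0.0]
0.4 [0.0, 0.0, 0.0, -0.0, -0.0, -0.0, -0.0, -0.0, -0.0, -0.9, -0.01, 0.0, -0.0]
0.35 [None, None, None, None, None, None, None, -0.9, -0.9, -0.91, -0.29, -0.0, None]
0.3 [None, None, None, None, None, 0.2, 0.42, 0.44, -0.91, -0.9, -0.3, -0.33, None]
0.25 [None, None, None, None, None, 0.2, 0.44, 0.45, -0.9, -0.91, -0.29, 0.31, 0.34]
0.2 [None, None, None, None, None, 0.19, 0.4, 0.45, -0.91, -0.91, 0.29, 0.39, 0.29]
0.15 [None, None, None, None, -0.0, 0.18, 0.19, 0.0, -0.81, -0.91, 0.3, 0.38, 0.09]
0.1 [None, None, None, None, -0.0, 0.17, 0.19, 0.01, -0.81, -0.91, -0.0, 0.0, 0.09]
```

```bash
python3 - <<'E'
from h import *
c=imaging.get_calibration("top")
print(at_z(c,[[375,137],[430,137],[469,137],[479,264],[400,0]],0).round(3))
p,d=imaging.get_image("top");P=cloud(c,d>0,d)
for z0 in (.1,.2,.3):
  q=P[(P[:,2]>z0)&(P[:,2]<z0+.1)&(P[:,0]>.5)&(P[:,1]>-.3)&(P[:,1]<.45)&~((P[:,1]>.4)&(P[:,0]<.7))]
  for y in np.arange(-.2,.45,.05):
    r=q[abs(q[:,1]-y)<.02]
    if len(r): print(z0,round(y,2),r[:,0].min().round(3),len(r))
  r=q[(q[:,0]>.68)&(q[:,0]<.74)]; print("corner ymax",np.percentile(r[:,1],99) if len(r) else None)
E
python3 - <<'E'
import sys;sys.path.insert(0,'.')
from h import *
s=env.observe();T=imaging.get_calibration("wrist")["world_from_camera"]
Rt=s["tool_rot"];print("cam in tool",Rt.T@(T[:3,3]-s["position"]))
E
```

```text
[[ 0.716  0.062  0.   ]
 [ 0.716 -0.076  0.   ]
 [ 0.716 -0.174  0.   ]
 [ 0.401 -0.172  0.   ]
 [ 1.116 -0.019  0.   ]]
0.1 -0.2 0.535 2009
0.1 -0.15 0.719 378
0.1 -0.1 0.719 396
0.1 -0.05 0.72 393
0.1 -0.0 0.72 393
0.1 0.05 0.72 721
0.1 0.1 0.784 461
0.1 0.15 0.783 456
0.1 0.2 0.784 457
0.1 0.25 0.784 468
0.1 0.3 0.785 458
0.1 0.35 0.785 453
0.1 0.4 0.784 439
corner ymax 0.06031993674248982
0.2 -0.2 0.535 2631
0.2 -0.15 0.719 578
0.2 -0.1 0.719 568
0.2 -0.05 0.719 573
0.2 -0.0 0.719 574
0.2 0.05 0.72 1064
0.2 0.1 0.783 598
0.2 0.15 0.784 594
0.2 0.2 0.784 595
0.2 0.25 0.784 588
0.2 0.3 0.783 604
0.2 0.35 0.783 602
0.2 0.4 0.782 621
corner ymax 0.06002950518513775
0.3 -0.2 0.535 4536
0.3 -0.15 0.719 913
0.3 -0.1 0.719 914
0.3 -0.05 0.719 920
0.3 -0.0 0.719 922
0.3 0.05 0.719 1480
0.3 0.1 0.784 880
0.3 0.15 0.773 913
0.3 0.2 0.784 890
0.3 0.25 0.783 880
0.3 0.3 0.784 878
0.3 0.35 0.783 883
0.3 0.4 0.783 891
corner ymax 0.059799116582115015
cam in tool [ 0.08263365 -0.00108992 -0.1248233 ]
```

View pics/wrist0.png

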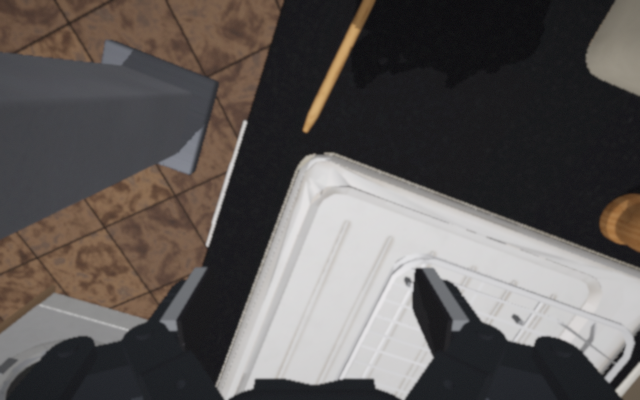

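```bash
cat >> h.py <<'E'
def go(x,y,z,psi):
    s=env.observe();Rt=s["tool_rot"];a=np.radians(psi)
    Rd=np.array([[np.cos(a),np.sin(a),0],[np.sin(a),-np.cos(a),0],[0,0,-1]])
    sh=Rt.T@(np.array([x,y,z])-s["position"])/.3
    rv=R.from_matrix(Rt.T@Rd).as_rotvec()/np.radians(45)
    print("shift",sh.round(3).tolist(),"turn",rv.round(3).tolist(),"mm",round(300*np.linalg.norm(sh)),"psi",round(np.degrees(np.arctan2(Rt[1,0],Rt[0,0])),1),"t",round(s["time_s"],2),"pos",s["position"].round(4).tolist(),"f",s["ft_force"].round(1).tolist())
E
echo 'import sys
from h import go
go(*map(float,sys.argv[1:]))' > g.py
python3 g.py .38 -.25 .28 20.8
```

```text
shift [0.888, -0.605, -0.106] turn [0.0, -0.0, -0.0] mm 324 psi 20.8 t 2.25 pos [0.1952, -0.5142, 0.2483] f [-0.6, 0.5, -0.1]
```

Request:
{"api": "step_arm", "payload": {"steps": [0.8, 0.89, -0.6, -0.1, 0, 0, 0, 0.8, 0.89, -0.6, -0.1, 0, 0, 0, 0.8, 0.89, -0.6, -0.1, 0, 0, 0, 0.8, 0.89, -0.6, -0.1, 0, 0, 0, 0.8, 0.89, -0.6, -0.1, 0, 0, 0, 0.8, 0.89, -0.6, -0.1, 0, 0, 0, 0.8, 0.89, -0.6, -0.1, 0, 0, 0, 0.8, 0.89, -0.6, -0.1, 0, 0, 0], "grip_force": 40}}

```text
time_s: 3.05
position: [0.3822, -0.2488, 0.2789]
tool_rot: [[0.933, 0.359, 0.001], [0.359, -0.933, -0.0], [0.001, 0.001, -1.0]]
ft_force: [-0.4, 0.2, 0.1]
grip_width: 0.0685
```

```bash
python3 g.py .5 -.0 .25 -12.9
```

```text
shift [0.664, -0.633, 0.096] turn [0.001, -0.001, 0.754] mm 277 psi 21.0 t 3.05 pos [0.3822, -0.2488, 0.2789] f [-0.4, 0.2, 0.1]
```

Request:
{"api": "step_arm", "payload": {"steps": [0.6, 0.66, -0.63, 0.1, 0, 0, 0.75, 0.6, 0.66, -0.63, 0.1, 0, 0, 0.75, 0.6, 0.66, -0.63, 0.1, 0, 0, 0.75, 0.6, 0.66, -0.63, 0.1, 0, 0, 0.75, 0.6, 0.66, -0.63, 0.1, 0, 0, 0.75, 0.6, 0.66, -0.63, 0.1, 0, 0, 0.75, 0.6, 0.66, -0.63, 0.1, 0, 0, 0.75]}}

```text
time_s: 3.75
position: [0.4999, -0.0009, 0.2475]
tool_rot: [[0.975, -0.22, -0.001], [-0.22, -0.975, 0.001], [-0.001, -0.001, -1.0]]
ft_force: [-0.4, -0.5, 0.5]
grip_width: 0.0511
```

```bash
python3 g.py .59 .149 .18 -12.9
```

```text
shift [0.183, -0.553, 0.225] turn [-0.001, 0.001, 0.004] mm 187 psi -12.7 t 3.75 pos [0.4999, -0.0009, 0.2475] f [-0.4, -0.5, 0.5]
```

Request:
{"api": "step_arm", "payload": {"steps": [0.6, 0.18, -0.55, 0.22, 0, 0, 0, 0.6, 0.18, -0.55, 0.22, 0, 0, 0, 0.6, 0.18, -0.55, 0.22, 0, 0, 0, 0.6, 0.18, -0.55, 0.22, 0, 0, 0, 0.6, 0.18, -0.55, 0.22, 0, 0, 0, 0.6, 0.18, -0.55, 0.22, 0, 0, 0]}}

```text
time_s: 4.35
position: [0.5888, 0.1437, 0.1817]
tool_rot: [[0.975, -0.224, -0.001], [-0.224, -0.975, -0.001], [-0.001, 0.001, -1.0]]
ft_force: [-0.7, 0.8, 0.4]
grip_width: 0.0512
```

```bash
cat > sc.py <<'E'
from h import *
p,d=imaging.get_image("wrist");c=imaging.get_calibration("wrist")
H,S,V=cv2.split(cv2.cvtColor(p,cv2.COLOR_BGR2HSV))
m=(H>12)&(H<34)&(S>90)&(V>60);n,l,st,ce=cv2.connectedComponentsWithStats(m.astype(np.uint8))
i=1+np.argmax(st[1:,4]);m=l==i
P=cloud(c,m,d);print(st[i],"z",np.percentile(P[:,2],[5,50,95]).round(4))
vv,uu=np.nonzero(m);w=at_z(c,np.c_[uu,vv],.011)[:,:2]
print("rect",cv2.minAreaRect((w*1000).astype(np.float32)))
a=w[w[:,0]<w[:,0].min()+.07]
f=cv2.fitLine(a.astype(np.float32),cv2.DIST_L2,0,.01,.01).ravel();
if f[0]<0:f[:2]*=-1
e=w@f[:2];t0=np.percentile(e,.05);g=f[2:]+(t0+.038-f[2:]@f[:2])*f[:2]
print("dir",np.degrees(np.arctan2(f[1],f[0])),"len",e.max()-e.min(),"grip",g)
cv2.imwrite("pics/sc1.png",p)
E
python3 sc.py
```

```text
[ 504  289  136  111 9379] z [-0.8536 -0.4618 -0.3288]
rect ((340.0489807128906, -80.34709167480469), (156.17337036132812, 131.1054229736328), 2.8382091522216797)
dir 62.953945 len 0.18166103709958448 grip [ 0.30038576 -0.12269043]
```

View pics/sc1.png

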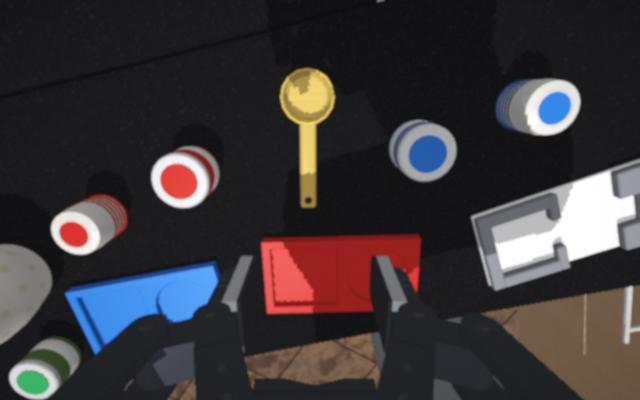

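```bash
sed -i 's/^m=(H>12).*/v,u=np.mgrid[0:400,0:640];Pw=with_depth(c,np.c_[u.ravel(),v.ravel()],d.ravel()).reshape(400,640,3)\nm=(H>12)\&(H<34)\&(S>90)\&(V>60)\&(Pw[...,2]>-.02);n,l,st,ce=cv2.connectedComponentsWithStats(m.astype(np.uint8))/' sc.py
cat >> sc.py <<'E'
m=((Pw[...,2]>.03)&(Pw[...,2]<.06)&(Pw[...,0]>.4)&(Pw[...,0]<.7)&(Pw[...,1]>-.12)&(Pw[...,1]<.5)&(d>0)).astype(np.uint8)
n,l,st,ce=cv2.connectedComponentsWithStats(m)
for i in range(1,n):
  if st[i,4]>300:
    z=np.percentile(Pw[l==i][:,2],80);mm=(l==i)&(Pw[...,2]>z-.004);vv,uu=np.nonzero(mm);w=at_z(c,np.c_[uu,vv],z)
    print("top",ce[i].round(),"z",round(z,4),cv2.minEnclosingCircle((w[:,:2]*1000).astype(np.float32)))
E
python3 sc.py
```

```text
[ 278   67   58  142 4168] z [-0.0006  0.0059  0.0176]
rect ((624.603271484375, 135.86912536621094), (47.012977600097656, 120.01483917236328), 86.85236358642578)
dir -13.275673 len 0.12092639068260291 grip [0.60313882 0.14695771]
top [544. 107.] z 0.0478 ((614.6536254882812, -37.49031448364258), 20.157548904418945)
top [425. 152.] z 0.0402 ((600.1888427734375, 51.34251403808594), 22.75312042236328)
top [181. 179.] z 0.0402 ((622.6612548828125, 247.50958251953125), 22.823122024536133)
top [ 82. 229.] z 0.0478 ((601.0030517578125, 341.0459899902344), 20.113901138305664)
top [ 18. 292.] z 0.0538 ((551.536376953125, 426.11737060546875), 33.51487350463867)
top [ 36. 377.] z 0.04 ((462.0385437011719, 454.55059814453125), 24.84339714050293)
```

```bash
python3 g.py .6028 .1468 .06 -13;python3 g.py .6028 .1468 .020 -13
```

```text
shift [0.043, -0.023, 0.41] turn [0.0, -0.001, -0.001] mm 124 psi -13.0 t 4.45 pos [0.5887, 0.143, 0.1829] f [-0.7, -0.1, 0.4]
shift [0.043, -0.023, 0.543] turn [0.0, -0.001, -0.001] mm 164 psi -13.0 t 4.45 pos [0.5887, 0.143, 0.1829] f [-0.7, -0.1, 0.4]
```

Request:
{"api": "step_arm", "payload": {"steps": [0.45, 0.043, -0.023, 0.2, 0, 0, 0, 0.45, 0.043, -0.023, 0.41, 0, 0, 0, 0.45, 0.043, -0.023, 0.41, 0, 0, 0, 0.45, 0.043, -0.023, 0.5, 0, 0, 0, 0.45, 0.043, -0.023, 0.5, 0, 0, 0, 0.45, 0.043, -0.023, 0.5, 0, 0, 0]}}

```text
time_s: 5.05
position: [0.6032, 0.1474, 0.0336]
tool_rot: [[0.974, -0.226, 0.001], [-0.226, -0.974, -0.0], [0.001, -0.0, -1.0]]
ft_force: [0.9, -0.9, 0.3]
grip_width: 0.0385
```

```bash
for i in 1 2 3; do python3 g.py .6028 .1468 .020 -13; done; python3 -c "
from h import *
p,d=imaging.get_image('wrist');cv2.imwrite('pics/sc2.png',p)"; python3 g.py .6028 .1468 .020 -13
```

```text
shift [-0.001, 0.002, 0.045] turn [-0.0, -0.001, -0.001] mm 14 psi -13.0 t 5.05 pos [0.6032, 0.1474, 0.0336] f [0.9, -0.9, 0.3]
shift [-0.001, 0.002, 0.045] turn [-0.0, -0.001, -0.001] mm 14 psi -13.0 t 5.05 pos [0.6032, 0.1474, 0.0336] f [0.9, -0.9, 0.3]
shift [-0.001, 0.002, 0.045] turn [-0.0, -0.001, -0.001] mm 14 psi -13.0 t 5.05 pos [0.6032, 0.1474, 0.0336] f [0.9, -0.9, 0.3]
shift [-0.002, 0.003, 0.048] turn [-0.001, -0.003, -0.0] mm 14 psi -13.0 t 5.1 pos [0.6036, 0.1476, 0.0343] f [-0.2, -0.6, 0.4]
```

View pics/sc2.png

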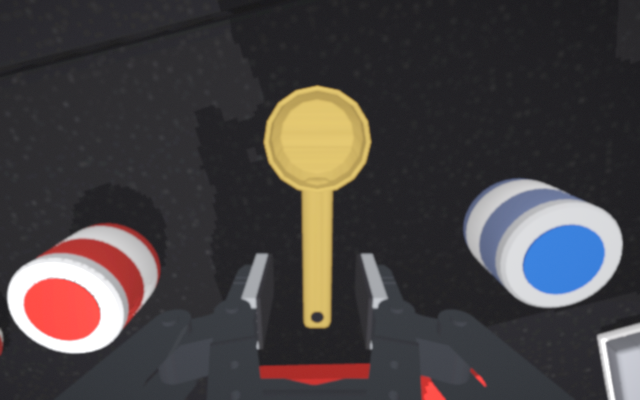

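Request:
{"api": "step_arm", "payload": {"steps": [0.45, 0, 0, 0.045, 0, 0, 0, 0.45, 0, 0, 0.045, 0, 0, 0, 0, 0, 0, 0.045, 0, 0, 0, 0, 0, 0, 0.045, 0, 0, 0, 0, 0, 0, 0.045, 0, 0, 0, 0, 0, 0, 0.045, 0, 0, 0, 0, 0, 0, 0.045, 0, 0, 0, 0, 0, 0, 0.045, 0, 0, 0], "grip_force": 70}}

```text
time_s: 5.9
position: [0.603, 0.1484, 0.0194]
tool_rot: [[0.975, -0.224, 0.001], [-0.224, -0.975, 0.0], [0.001, -0.0, -1.0]]
ft_force: [-1.0, -0.1, 5.7]
grip_width: 0.012
```

```bash
python3 g.py .58 .13 .14 -13
```

```text
shift [-0.061, 0.077, -0.402] turn [-0.0, -0.001, 0.001] mm 124 psi -13.0 t 5.9 pos [0.603, 0.1484, 0.0194] f [-1.0, -0.1, 5.7]
```

Request:
{"api": "step_arm", "payload": {"steps": [0, 0, 0, -0.15, 0, 0, 0, 0, 0, 0, -0.35, 0, 0, 0, 0, 0, 0, -0.4, 0, 0, 0, 0, 0, 0, -0.4, 0, 0, 0]}}

```text
time_s: 6.3
position: [0.6041, 0.1485, 0.1428]
tool_rot: [[0.975, -0.224, 0.007], [-0.224, -0.975, 0.0], [0.007, -0.002, -1.0]]
ft_force: [0.3, 0.3, -1.7]
grip_width: 0.012
```

```bash
python3 - <<'E'
from h import *
p,d=imaging.get_image('wrist');cv2.imwrite('pics/sc3.png',p)
a=np.radians(8.41)
print(np.array([.492,-.0712])-.022*np.array([-np.sin(a),np.cos(a)]))
E
python3 g.py .50 -.05 .14 98.4
```

```text
[ 0.49521763 -0.09296343]
shift [-0.187, 0.722, -0.001] turn [0.003, -0.003, -2.475] mm 224 psi -13.0 t 6.35 pos [0.6031, 0.1484, 0.1401] f [-0.0, -0.9, -1.0]
```

View pics/sc3.png

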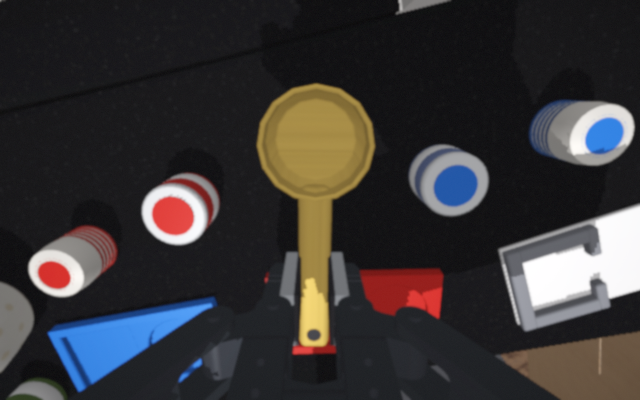

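```bash
python3 g.py .56 .06 .14 31
```

```text
shift [-0.074, 0.319, -0.0] turn [0.0, -0.004, -0.977] mm 98 psi -13.0 t 6.35 pos [0.6031, 0.1484, 0.1401] f [-0.0, -0.9, -1.0]
```

Request:
{"api": "step_arm", "payload": {"steps": [0, -0.074, 0.32, 0, 0, 0, -0.98, 0, -0.074, 0.32, 0, 0, 0, -0.98, 0, -0.074, 0.32, 0, 0, 0, -0.98, 0, -0.074, 0.32, 0, 0, 0, -0.98, 0, -0.074, 0.32, 0, 0, 0, -0.98, 0, -0.074, 0.32, 0, 0, 0, -0.98]}}

```text
time_s: 6.95
position: [0.5587, 0.0597, 0.1369]
tool_rot: [[0.854, 0.521, -0.004], [0.521, -0.854, 0.0], [-0.003, -0.002, -1.0]]
ft_force: [0.5, 0.0, -0.5]
grip_width: 0.0117
```

```bash
python3 g.py .51 -.05 .14 70
```

```text
shift [-0.329, 0.228, -0.01] turn [-0.004, 0.003, -0.858] mm 120 psi 31.4 t 6.95 pos [0.5587, 0.0597, 0.1369] f [0.5, 0.0, -0.5]
```

Request:
{"api": "step_arm", "payload": {"steps": [0, -0.33, 0.23, 0, 0, 0, -0.86, 0, -0.33, 0.23, 0, 0, 0, -0.86, 0, -0.33, 0.23, 0, 0, 0, -0.86, 0, -0.33, 0.23, 0, 0, 0, -0.86, 0, -0.33, 0.23, 0, 0, 0, -0.86, 0, -0.33, 0.23, 0, 0, 0, -0.86]}}

```text
time_s: 7.55
position: [0.5098, -0.0505, 0.1374]
tool_rot: [[0.344, 0.939, -0.003], [0.939, -0.344, 0.001], [-0.0, -0.003, -1.0]]
ft_force: [-0.4, 0.2, 0.1]
grip_width: 0.0113
```

```bash
python3 g.py .495 -.093 .09 98.4
```

```text
shift [-0.15, 0.003, 0.158] turn [-0.004, -0.001, -0.634] mm 65 psi 69.9 t 7.55 pos [0.5098, -0.0505, 0.1374] f [-0.4, 0.2, 0.1]
```

Request:
{"api": "step_arm", "payload": {"steps": [0, -0.15, 0.003, 0.1, 0, 0, -0.634, 0, -0.15, 0.003, 0.1, 0, 0, -0.634, 0, -0.15, 0.003, 0.158, 0, 0, -0.634, 0, -0.15, 0.003, 0.158, 0, 0, -0.634, 0, -0.15, 0.003, 0.158, 0, 0, -0.634, 0, -0.15, 0.003, 0.158, 0, 0, -0.634]}}

```text
time_s: 8.15
position: [0.4957, -0.0928, 0.091]
tool_rot: [[-0.142, 0.99, -0.001], [0.99, 0.142, 0.0], [0.0, -0.001, -1.0]]
ft_force: [0.2, 0.1, 0.1]
grip_width: 0.0115
```

```bash
python3 - <<'E'
from h import *
p,d=imaging.get_image('wrist');cv2.imwrite('pics/sc4.png',p)
p,d=imaging.get_image('top');cv2.imwrite('pics/sc4t.png',cv2.resize(p[120:280,300:500],None,fx=4,fy=3.7))
E
python3 g.py .495 -.093 .05 98.4
```

```text
shift [-0.0, -0.003, 0.138] turn [0.0, 0.0, -0.003] mm 41 psi 98.3 t 8.25 pos [0.4959, -0.0929, 0.0914] f [-0.8, -0.2, -0.7]
```

View pics/sc4.png

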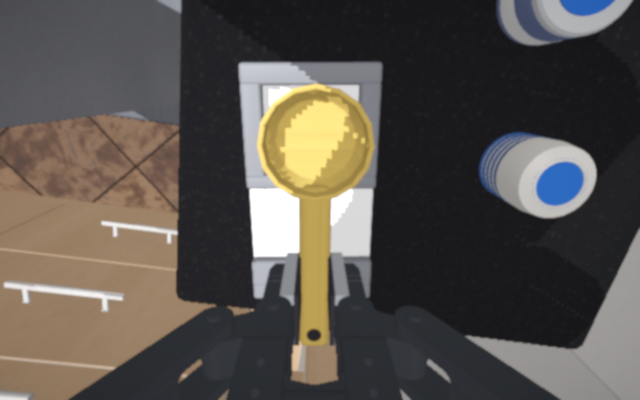

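View pics/sc4t.png

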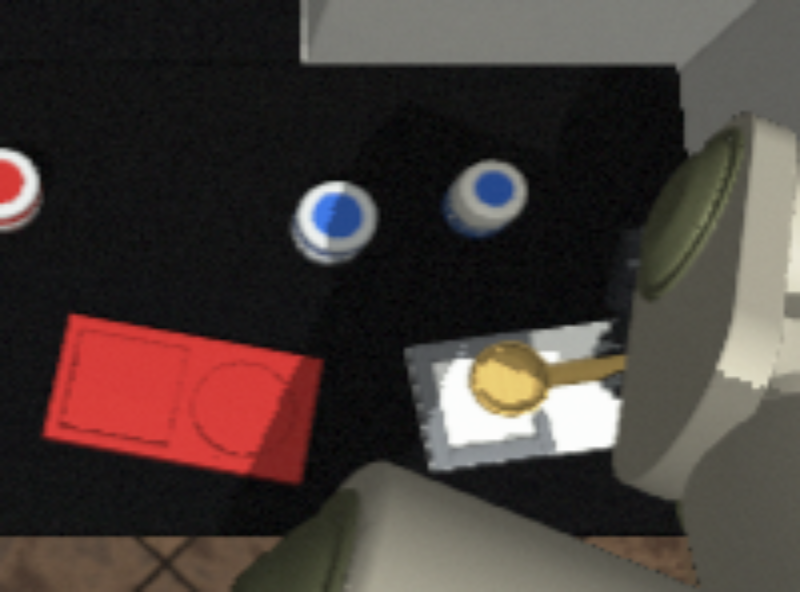

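Request:
{"api": "step_arm", "payload": {"steps": [0, 0, -0.008, 0.1, 0, 0, 0, 0, 0, -0.008, 0.15, 0, 0, 0, 0, 0, -0.008, 0.15, 0, 0, 0, 0, 0, -0.008, 0.15, 0, 0, 0]}}

```text
time_s: 8.65
position: [0.4937, -0.0934, 0.0469]
tool_rot: [[-0.145, 0.989, 0.0], [0.989, 0.145, -0.0], [-0.0, 0.0, -1.0]]
ft_force: [0.5, -0.1, -0.4]
grip_width: 0.0119
```

```bash
python3 - <<'E'
from h import *
p,d=imaging.get_image('wrist');cv2.imwrite('pics/sc5.png',p)
E
python3 g.py .494 -.093 .0245 98.4
```

```text
shift [0.002, 0.0, 0.076] turn [0.002, 0.001, -0.001] mm 23 psi 98.3 t 8.7 pos [0.494, -0.0935, 0.0473] f [0.1, -0.3, 0.1]
```

View pics/sc5.png

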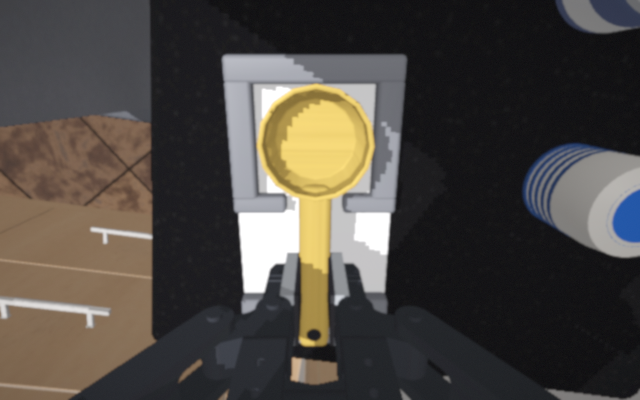

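Request:
{"api": "step_arm", "payload": {"steps": [0, 0, 0, 0.04, 0, 0, 0, 0, 0, 0, 0.076, 0, 0, 0, 0, 0, 0, 0.076, 0, 0, 0, 0, 0, 0, 0.076, 0, 0, 0]}}

```text
time_s: 9.1
position: [0.4936, -0.0934, 0.0238]
tool_rot: [[-0.145, 0.989, 0.0], [0.989, 0.145, -0.0], [-0.0, 0.0, -1.0]]
ft_force: [0.8, -0.3, -0.8]
grip_width: 0.0119
```

```bash
python3 - <<'E'
from h import *
p,d=imaging.get_image('wrist');cv2.imwrite('pics/sc6.png',p)
E
python3 g.py .494 -.093 .0245 98.4
```

```text
shift [0.001, 0.002, -0.002] turn [0.0, 0.0, -0.001] mm 1 psi 98.4 t 9.15 pos [0.4936, -0.0934, 0.0238] f [0.9, 0.3, -0.1]
```

View pics/sc6.png

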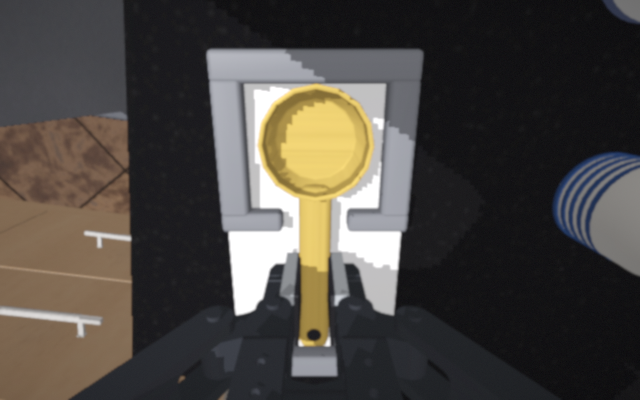

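Request:
{"api": "step_arm", "payload": {"steps": [0.35, 0, 0, 0, 0, 0, 0, 0.35, 0, 0, 0, 0, 0, 0, 0.35, 0, 0, 0, 0, 0, 0, 0.35, 0, 0, 0, 0, 0, 0, 0.35, 0, 0, -0.1, 0, 0, 0, 0.35, 0, 0, -0.25, 0, 0, 0, 0.5, 0, 0, -0.4, 0, 0, 0, 0.75, 0, 0, -0.4, 0, 0, 0, 0.75, 0, 0, -0.4, 0, 0, 0]}}

```text
time_s: 10.05
position: [0.4935, -0.0934, 0.1442]
tool_rot: [[-0.146, 0.989, 0.002], [0.989, 0.146, -0.001], [-0.001, 0.001, -1.0]]
ft_force: [-0.2, -0.5, -0.2]
grip_width: 0.0643
```

```bash
python3 - <<'E'
from h import *
p,d=imaging.get_image('wrist');cv2.imwrite('pics/sc7.png',p)
E
python3 g.py .6135 -.038 .10 90
```

```text
shift [0.123, 0.424, 0.143] turn [-0.001, -0.001, 0.186] mm 139 psi 98.4 t 10.1 pos [0.493, -0.0932, 0.1431] f [-0.5, 0.2, -0.1]
```

View pics/sc7.png

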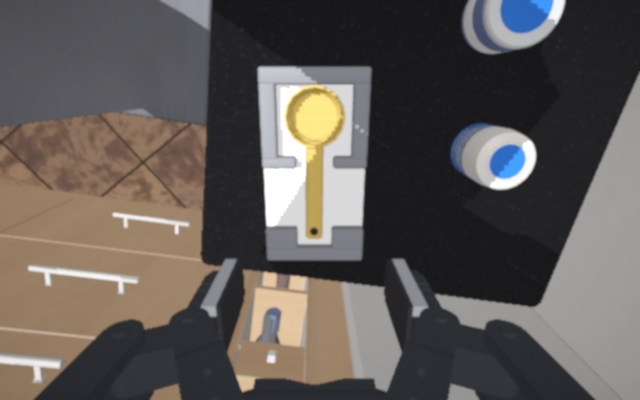

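Request:
{"api": "step_arm", "payload": {"steps": [0.75, 0.123, 0.424, 0.1, 0, 0, 0.186, 0.75, 0.123, 0.424, 0.1, 0, 0, 0.186, 0.75, 0.123, 0.424, 0.143, 0, 0, 0.186, 0.75, 0.123, 0.424, 0.143, 0, 0, 0.186, 0.75, 0.123, 0.424, 0.143, 0, 0, 0.186]}}

```text
time_s: 10.6
position: [0.6131, -0.038, 0.0985]
tool_rot: [[-0.001, 1.0, -0.004], [1.0, 0.001, 0.001], [0.001, -0.004, -1.0]]
ft_force: [-0.1, 0.3, -0.1]
grip_width: 0.0644
```

```bash
python3 - <<'E'
from h import *
p,d=imaging.get_image('wrist');cv2.imwrite('pics/bc1.png',p)
E
python3 g.py .6135 -.038 .032 90
```

```text
shift [0.001, 0.002, 0.225] turn [-0.003, -0.001, -0.0] mm 68 psi 90.0 t 10.65 pos [0.613, -0.0385, 0.0996] f [-0.4, -0.1, 0.4]
```

View pics/bc1.png

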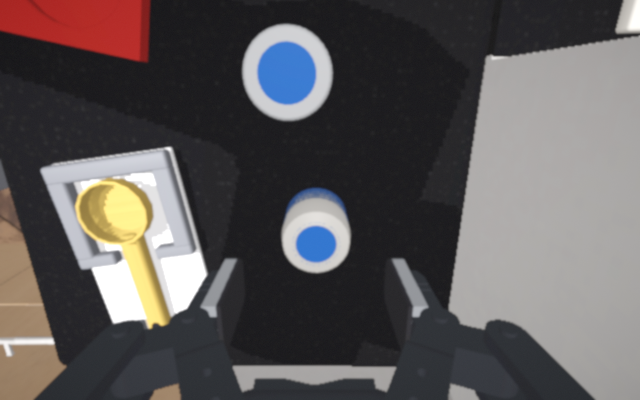

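Cup centred between the jaws (316, 240). Descend and grip.

Request:
{"api": "step_arm", "payload": {"steps": [0.75, 0, 0, 0.12, 0, 0, 0, 0.75, 0, 0, 0.225, 0, 0, 0, 0.75, 0, 0, 0.225, 0, 0, 0, 0, 0, 0, 0.225, 0, 0, 0, 0, 0, 0, 0.225, 0, 0, 0, 0, 0, 0, 0.225, 0, 0, 0, 0, 0, 0, 0.225, 0, 0, 0, 0, 0, 0, 0.225, 0, 0, 0, 0, 0, 0, 0.225, 0, 0, 0], "grip_force": 40}}

```text
time_s: 11.55
position: [0.6148, -0.0389, 0.0355]
tool_rot: [[0.0, 1.0, 0.003], [1.0, -0.0, -0.001], [-0.001, 0.003, -1.0]]
ft_force: [-1.5, -1.6, 8.1]
grip_width: 0.0399
```

```bash
python3 - <<'E'
from h import *
p,d=imaging.get_image('wrist');cv2.imwrite('pics/bc2.png',p)
a=np.radians([-11.42,-1.55]);
for n,o,t in (("red",[.4878,.1402],-11.42),("blue",[.4905,.3370],-1.55)):
    t=np.radians(t);y=np.array([-np.sin(t),np.cos(t)])
    print(n,"square",np.array(o)+.036*y,"round",np.array(o)-.036*y)
E
python3 g.py .6135 -.038 .15 90
```

```text
red square [0.49492798 0.17548728] round [0.48067202 0.10491272]
blue square [0.49147377 0.37298683] round [0.48952623 0.30101317]
shift [0.002, -0.003, -0.382] turn [0.004, 0.002, -0.0] mm 115 psi 90.0 t 11.6 pos [0.6148, -0.0389, 0.0355] f [-1.5, -0.8, 7.2]
```

View pics/bc2.png

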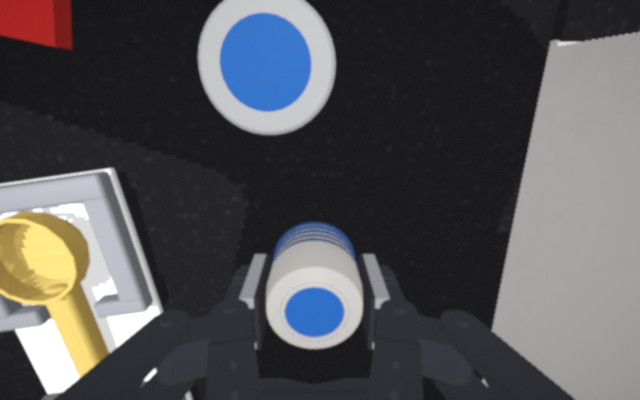

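Request:
{"api": "step_arm", "payload": {"steps": [0, 0, 0, -0.15, 0, 0, 0, 0, 0, -0.05, -0.3, 0, 0, 0, 0, 0.1, -0.15, -0.38, 0, 0, 0, 0, 0.25, -0.2, -0.38, 0, 0, 0, 0, 0.4, -0.3, -0.38, 0, 0, 0, 0, 0.55, -0.35, -0.38, 0, 0, 0, 0, 0.7, -0.4, -0.38, 0, 0, 0, 0, 0.85, -0.4, -0.38, 0, 0, 0, 0, 0.95, -0.4, -0.38, 0, 0, 0, 0, 0.95, -0.4, -0.38, 0, 0, 0]}}

```text
time_s: 12.6
position: [0.4934, 0.2499, 0.1481]
tool_rot: [[-0.004, 1.0, 0.002], [1.0, 0.004, 0.001], [0.001, 0.002, -1.0]]
ft_force: [-0.8, -0.3, 0.4]
grip_width: 0.0401
```

```bash
python3 g.py .4895 .301 .08 90
```

```text
shift [0.17, -0.013, 0.227] turn [0.002, -0.001, 0.005] mm 85 psi 90.2 t 12.6 pos [0.4934, 0.2499, 0.1481] f [-0.8, -0.3, 0.4]
```

Request:
{"api": "step_arm", "payload": {"steps": [0, 0.1, -0.013, 0, 0, 0, 0, 0, 0.17, -0.013, 0.15, 0, 0, 0, 0, 0.17, -0.013, 0.227, 0, 0, 0, 0, 0.17, -0.013, 0.227, 0, 0, 0, 0, 0.17, -0.013, 0.227, 0, 0, 0]}}

```text
time_s: 13.1
position: [0.4907, 0.2971, 0.0802]
tool_rot: [[0.001, 1.0, 0.001], [1.0, -0.001, 0.0], [0.0, 0.001, -1.0]]
ft_force: [-0.7, 0.9, -0.5]
grip_width: 0.04
```

```bash
python3 - <<'E'
from h import *
p,d=imaging.get_image('wrist');cv2.imwrite('pics/bc3.png',p)
E
python3 g.py .4895 .301 .0395 90
```

```text
shift [0.013, -0.005, 0.138] turn [0.003, -0.001, -0.001] mm 42 psi 89.9 t 13.15 pos [0.491, 0.2972, 0.0808] f [-0.3, 0.0, -0.0]
```

View pics/bc3.png

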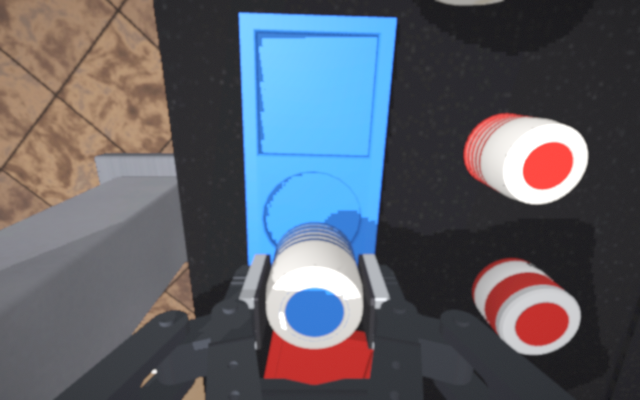

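Request:
{"api": "step_arm", "payload": {"steps": [0, 0.013, -0.005, 0, 0, 0, 0, 0, 0.013, -0.005, 0.07, 0, 0, 0, 0, 0.013, -0.005, 0.12, 0, 0, 0, 0, 0.013, -0.005, 0.135, 0, 0, 0, 0, 0.013, -0.005, 0.135, 0, 0, 0]}}

```text
time_s: 13.65
position: [0.4889, 0.3016, 0.0399]
tool_rot: [[0.0, 1.0, 0.001], [1.0, -0.0, 0.0], [0.0, 0.001, -1.0]]
ft_force: [-0.3, 0.3, -1.1]
grip_width: 0.0401
```

```bash
python3 - <<'E'
from h import *
p,d=imaging.get_image('wrist');cv2.imwrite('pics/bc4.png',p)
E
python3 g.py .4895 .301 .0395 90
```

```text
shift [-0.002, 0.001, 0.002] turn [0.002, -0.001, -0.0] mm 1 psi 90.0 t 13.7 pos [0.4891, 0.3017, 0.04] f [-0.1, 0.0, 0.2]
```

View pics/bc4.png

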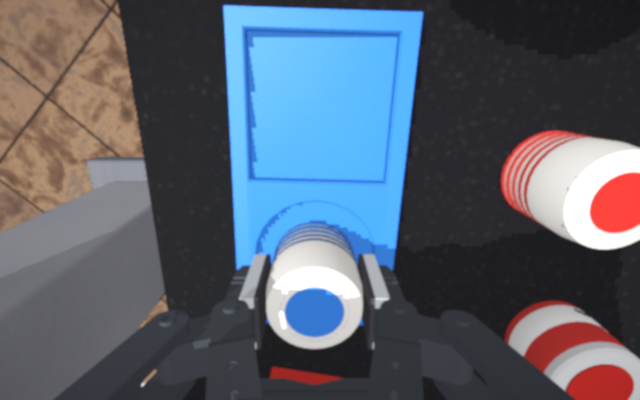

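Request:
{"api": "step_arm", "payload": {"steps": [0, 0, 0, 0.006, 0, 0, 0, 0, 0, 0, 0.006, 0, 0, 0, 0.7, 0, 0, 0.006, 0, 0, 0, 0.7, 0, 0, 0.006, 0, 0, 0, 0.7, 0, 0, 0.006, 0, 0, 0, 0.7, 0, 0, -0.02, 0, 0, 0, 0.75, 0, 0, -0.15, 0, 0, 0, 0.75, 0, 0, -0.3, 0, 0, 0, 0.75, 0, 0, -0.3, 0, 0, 0]}}

```text
time_s: 14.6
position: [0.4909, 0.3025, 0.1348]
tool_rot: [[-0.0, 1.0, 0.01], [1.0, 0.0, 0.004], [0.004, 0.01, -1.0]]
ft_force: [0.4, 0.2, 0.2]
grip_width: 0.0639
```

```bash
python3 - <<'E'
from h import *
p,d=imaging.get_image('wrist');cv2.imwrite('pics/bc5.png',p)
E
python3 g.py .600 .3412 .13 90
```

```text
shift [0.131, 0.368, 0.008] turn [0.007, -0.003, 0.0] mm 117 psi 90.0 t 14.65 pos [0.4897, 0.302, 0.1317] f [-0.1, 0.0, -1.1]
```

View pics/bc5.png

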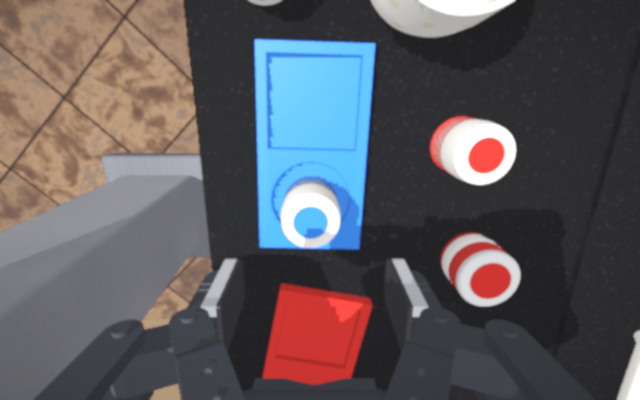

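Request:
{"api": "step_arm", "payload": {"steps": [0.75, 0.131, 0.368, 0, 0, 0, 0, 0.75, 0.131, 0.368, 0, 0, 0, 0, 0.75, 0.131, 0.368, 0, 0, 0, 0, 0.75, 0.131, 0.368, 0.1, 0, 0, 0, 0.75, 0.131, 0.368, 0.1, 0, 0, 0]}}

```text
time_s: 15.15
position: [0.5971, 0.34, 0.0934]
tool_rot: [[0.0, 1.0, -0.009], [1.0, -0.0, -0.003], [-0.003, -0.009, -1.0]]
ft_force: [0.2, -0.5, -0.8]
grip_width: 0.064
```

```bash
python3 - <<'E'
from h import *
p,d=imaging.get_image('wrist');cv2.imwrite('pics/rc1.png',p)
E
python3 g.py .600 .3412 .034 90
```

```text
shift [0.003, 0.009, 0.206] turn [-0.008, 0.003, -0.0] mm 62 psi 90.0 t 15.2 pos [0.5976, 0.3403, 0.0959] f [-0.2, 1.0, 0.4]
```

View pics/rc1.png

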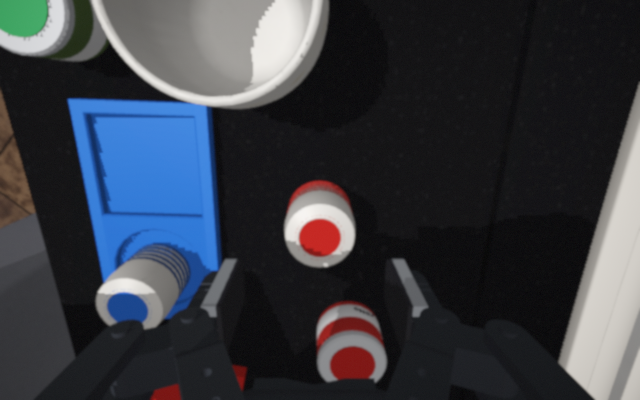

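Request:
{"api": "step_arm", "payload": {"steps": [0.75, 0.003, 0.009, 0.1, 0, 0, 0, 0.75, 0.003, 0.009, 0.205, 0, 0, 0, 0.75, 0.003, 0.009, 0.205, 0, 0, 0, 0, 0.003, 0.009, 0.205, 0, 0, 0, 0, 0.003, 0.009, 0.205, 0, 0, 0, 0, 0.003, 0.009, 0.205, 0, 0, 0, 0, 0.003, 0.009, 0.205, 0, 0, 0, 0, 0.003, 0.009, 0.205, 0, 0, 0, 0, 0.003, 0.009, 0.205, 0, 0, 0]}}

```text
time_s: 16.1
position: [0.6026, 0.3421, 0.0398]
tool_rot: [[0.0, 1.0, 0.004], [1.0, -0.0, 0.001], [0.001, 0.004, -1.0]]
ft_force: [-0.3, -0.4, 7.6]
grip_width: 0.0396
```

```bash
python3 g.py .4807 .105 .15 78.6
```

```text
shift [-0.79, -0.405, -0.37] turn [0.005, -0.002, 0.253] mm 289 psi 90.0 t 16.1 pos [0.6026, 0.3421, 0.0398] f [-0.3, -0.4, 7.6]
```

Request:
{"api": "step_arm", "payload": {"steps": [0, 0, 0, -0.15, 0, 0, 0, 0, 0, -0.05, -0.3, 0, 0, 0, 0, -0.1, -0.15, -0.37, 0, 0, 0, 0, -0.25, -0.25, -0.37, 0, 0, 0.1, 0, -0.4, -0.35, -0.37, 0, 0, 0.2, 0, -0.55, -0.4, -0.37, 0, 0, 0.25, 0, -0.7, -0.4, -0.37, 0, 0, 0.25, 0, -0.79, -0.405, -0.37, 0, 0, 0.25, 0, -0.79, -0.405, -0.37, 0, 0, 0.25, 0, -0.79, -0.405, -0.37, 0, 0, 0.25]}}

```text
time_s: 17.1
position: [0.4804, 0.1045, 0.1489]
tool_rot: [[0.196, 0.981, 0.001], [0.981, -0.196, 0.0], [0.0, 0.001, -1.0]]
ft_force: [-0.2, -0.3, -0.9]
grip_width: 0.04
```

```bash
python3 g.py .4807 .105 .09 78.6
```

```text
shift [0.002, 0.0, 0.196] turn [0.002, -0.001, 0.002] mm 59 psi 78.7 t 17.1 pos [0.4804, 0.1045, 0.1489] f [-0.2, -0.3, -0.9]
```

Request:
{"api": "step_arm", "payload": {"steps": [0, 0, 0, 0.15, 0, 0, 0, 0, 0, 0, 0.2, 0, 0, 0, 0, 0, 0, 0.2, 0, 0, 0, 0, 0, 0, 0.2, 0, 0, 0]}}

```text
time_s: 17.5
position: [0.4806, 0.1055, 0.0888]
tool_rot: [[0.194, 0.981, 0.001], [0.981, -0.194, 0.0], [0.0, 0.001, -1.0]]
ft_force: [1.0, -0.1, 0.7]
grip_width: 0.0401
```

```bash
python3 - <<'E'
from h import *
p,d=imaging.get_image('wrist');cv2.imwrite('pics/rc2.png',p)
E
python3 g.py .4807 .105 .0440 78.6
```

```text
shift [-0.001, -0.0, 0.151] turn [0.002, -0.001, 0.005] mm 45 psi 78.8 t 17.55 pos [0.4808, 0.1054, 0.0892] f [0.7, 0.0, 0.6]
```

View pics/rc2.png

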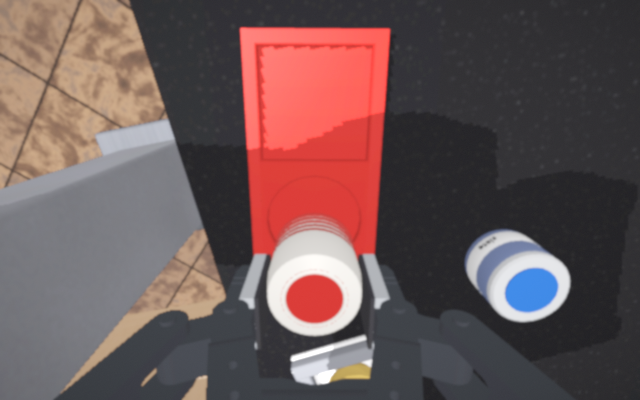

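Request:
{"api": "step_arm", "payload": {"steps": [0, 0, 0, 0.08, 0, 0, 0, 0, 0, 0, 0.13, 0, 0, 0, 0, 0, 0, 0.153, 0, 0, 0, 0, 0, 0, 0.153, 0, 0, 0, 0, 0, 0, 0.153, 0, 0, 0]}}

```text
time_s: 18.05
position: [0.4808, 0.1049, 0.0432]
tool_rot: [[0.195, 0.981, 0.002], [0.981, -0.195, -0.0], [0.0, 0.002, -1.0]]
ft_force: [0.5, -0.1, -0.3]
grip_width: 0.0396
```

```bash
python3 g.py .4807 .105 .0440 78.6
```

```text
shift [0.0, -0.0, -0.003] turn [0.002, -0.0, 0.004] mm 1 psi 78.8 t 18.05 pos [0.4808, 0.1049, 0.0432] f [0.5, -0.1, -0.3]
```

Request:
{"api": "step_arm", "payload": {"steps": [0, 0, 0, 0.006, 0, 0, 0, 0, 0, 0, 0.006, 0, 0, 0, 0.7, 0, 0, 0.006, 0, 0, 0, 0.7, 0, 0, 0.006, 0, 0, 0, 0.7, 0, 0, 0.006, 0, 0, 0, 0.7, 0, 0, -0.02, 0, 0, 0, 0.75, 0, 0, -0.15, 0, 0, 0, 0.75, 0, 0, -0.3, 0, 0, 0, 0.75, 0, 0, -0.3, 0, 0, 0]}}

```text
time_s: 18.95
position: [0.4824, 0.1048, 0.1375]
tool_rot: [[0.195, 0.981, 0.01], [0.981, -0.195, -0.0], [0.002, 0.01, -1.0]]
ft_force: [-0.3, 0.5, -0.9]
grip_width: 0.0639
```

```bash
python3 - <<'E'
from h import *
p,d=imaging.get_image('wrist');cv2.imwrite('pics/rc3.png',p)
E
python3 g.py .6000 .0514 .11 90
```

```text
shift [-0.097, 0.422, 0.085] turn [0.008, -0.001, -0.25] mm 133 psi 78.8 t 19.0 pos [0.4813, 0.1048, 0.1349] f [-0.1, 0.1, -1.1]
```

View pics/rc3.png

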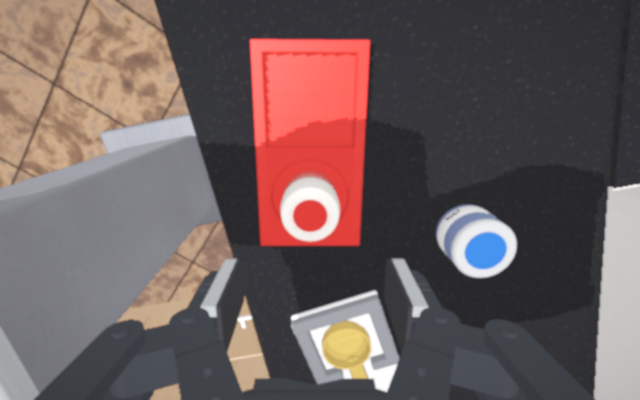

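Cup stands in the round bay. Now the blue jar.

Request:
{"api": "step_arm", "payload": {"steps": [0.75, -0.097, 0.422, 0, 0, 0, -0.25, 0.75, -0.097, 0.422, 0, 0, 0, -0.25, 0.75, -0.097, 0.422, 0.08, 0, 0, -0.25, 0.75, -0.097, 0.422, 0.08, 0, 0, -0.25, 0.75, -0.097, 0.422, 0.08, 0, 0, -0.25, 0.75, -0.097, 0.422, 0.08, 0, 0, -0.25]}}

```text
time_s: 19.6
position: [0.5978, 0.052, 0.1083]
tool_rot: [[-0.0, 1.0, -0.001], [1.0, 0.0, 0.0], [0.0, -0.001, -1.0]]
ft_force: [0.4, -0.2, -0.3]
grip_width: 0.064
```

```bash
python3 - <<'E'
from h import *
p,d=imaging.get_image('wrist');cv2.imwrite('pics/bj1.png',p)
E
python3 g.py .6 .0514 .029 90
```

```text
shift [-0.002, 0.007, 0.266] turn [0.0, -0.0, 0.001] mm 80 psi 90.0 t 19.65 pos [0.5979, 0.0521, 0.1088] f [0.2, 0.4, 0.2]
```

View pics/bj1.png

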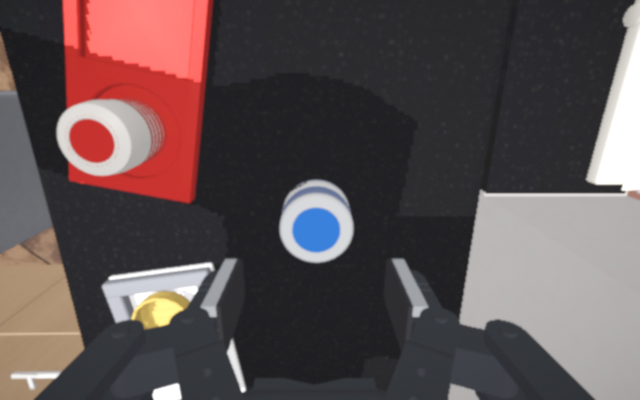

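Request:
{"api": "step_arm", "payload": {"steps": [0.75, -0.002, 0.006, 0.12, 0, 0, 0, 0.75, -0.002, 0.006, 0.24, 0, 0, 0, 0.75, -0.002, 0.006, 0.264, 0, 0, 0, 0.75, -0.002, 0.006, 0.264, 0, 0, 0, 0, -0.002, 0.006, 0.264, 0, 0, 0, 0, -0.002, 0.006, 0.264, 0, 0, 0, 0, -0.002, 0.006, 0.264, 0, 0, 0, 0, -0.002, 0.006, 0.264, 0, 0, 0, 0, -0.002, 0.006, 0.264, 0, 0, 0]}}

```text
time_s: 20.55
position: [0.6014, 0.0509, 0.0313]
tool_rot: [[-0.0, 1.0, 0.004], [1.0, 0.0, -0.0], [-0.0, 0.004, -1.0]]
ft_force: [-1.2, 1.7, 7.4]
grip_width: 0.0449
```

```bash
python3 g.py .4915 .373 .14 90
```

```text
shift [1.073, -0.365, -0.364] turn [0.005, 0.0, 0.0] mm 357 psi 90.0 t 20.55 pos [0.6014, 0.0509, 0.0313] f [-1.2, 1.7, 7.4]
```

Request:
{"api": "step_arm", "payload": {"steps": [0, 0, 0, -0.15, 0, 0, 0, 0, 0, -0.05, -0.3, 0, 0, 0, 0, 0.1, -0.15, -0.38, 0, 0, 0, 0, 0.25, -0.2, -0.38, 0, 0, 0, 0, 0.4, -0.3, -0.38, 0, 0, 0, 0, 0.55, -0.35, -0.38, 0, 0, 0, 0, 0.7, -0.36, -0.38, 0, 0, 0, 0, 0.85, -0.36, -0.38, 0, 0, 0, 0, 0.95, -0.36, -0.38, 0, 0, 0, 0, 0.95, -0.36, -0.38, 0, 0, 0]}}

```text
time_s: 21.55
position: [0.4918, 0.3393, 0.144]
tool_rot: [[-0.004, 1.0, 0.002], [1.0, 0.004, 0.002], [0.002, 0.002, -1.0]]
ft_force: [-0.3, -0.3, -0.4]
grip_width: 0.0449
```

```bash
python3 g.py .4915 .373 .08 90
```

```text
shift [0.112, -0.001, 0.213] turn [0.003, -0.002, 0.005] mm 72 psi 90.2 t 21.55 pos [0.4918, 0.3393, 0.144] f [-0.3, -0.3, -0.4]
```

Request:
{"api": "step_arm", "payload": {"steps": [0, 0.112, 0, 0, 0, 0, 0, 0, 0.112, 0, 0.15, 0, 0, 0, 0, 0.112, 0, 0.21, 0, 0, 0, 0, 0.112, 0, 0.21, 0, 0, 0, 0, 0.112, 0, 0.21, 0, 0, 0]}}

```text
time_s: 22.05
position: [0.4931, 0.3691, 0.0813]
tool_rot: [[0.001, 1.0, 0.001], [1.0, -0.001, 0.001], [0.001, 0.001, -1.0]]
ft_force: [-0.3, -0.4, -0.4]
grip_width: 0.0447
```

```bash
python3 - <<'E'
from h import *
p,d=imaging.get_image('wrist');cv2.imwrite('pics/bj2.png',p)
E
python3 g.py .4915 .373 .0345 90
```

```text
shift [0.012, -0.007, 0.158] turn [0.003, -0.002, -0.001] mm 48 psi 90.0 t 22.1 pos [0.4933, 0.3694, 0.0819] f [-1.3, 0.1, 0.6]
```

View pics/bj2.png

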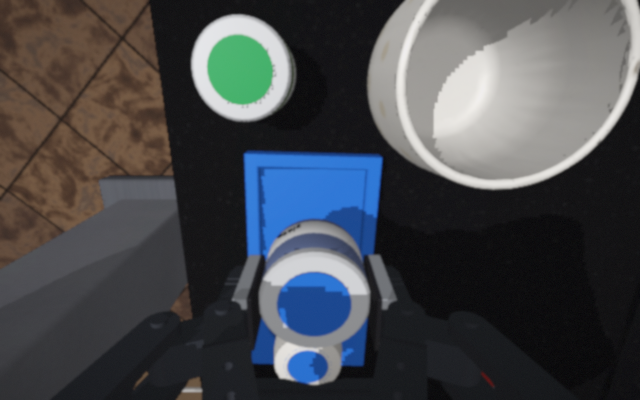

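Request:
{"api": "step_arm", "payload": {"steps": [0, 0.01, -0.005, 0.08, 0, 0, 0, 0, 0.01, -0.005, 0.13, 0, 0, 0, 0, 0.01, -0.005, 0.16, 0, 0, 0, 0, 0.01, -0.005, 0.162, 0, 0, 0, 0, 0.01, -0.005, 0.162, 0, 0, 0]}}

```text
time_s: 22.6
position: [0.4914, 0.3728, 0.0338]
tool_rot: [[0.0, 1.0, 0.002], [1.0, -0.0, 0.001], [0.001, 0.002, -1.0]]
ft_force: [-4.1, 0.0, 5.3]
grip_width: 0.0444
```

```bash
python3 g.py .4915 .373 .0345 90
```

```text
shift [0.001, 0.0, -0.002] turn [0.003, -0.002, -0.0] mm 1 psi 90.0 t 22.6 pos [0.4914, 0.3728, 0.0338] f [-4.1, 0.0, 5.3]
```

Request:
{"api": "step_arm", "payload": {"steps": [0.72, 0, 0, -0.003, 0, 0, 0, 0.72, 0, 0, -0.003, 0, 0, 0, 0.72, 0, 0, -0.003, 0, 0, 0, 0.72, 0, 0, -0.003, 0, 0, 0, 0.72, 0, 0, -0.02, 0, 0, 0, 0.75, 0, 0, -0.15, 0, 0, 0, 0.75, 0, 0, -0.3, 0, 0, 0, 0.75, 0, 0, -0.3, 0, 0, 0]}}

```text
time_s: 23.4
position: [0.4932, 0.3737, 0.1278]
tool_rot: [[-0.0, 1.0, 0.01], [1.0, 0.0, 0.005], [0.005, 0.01, -1.0]]
ft_force: [0.2, 0.4, 0.6]
grip_width: 0.0643
```

```bash
python3 - <<'E'
from h import *
p,d=imaging.get_image('wrist');cv2.imwrite('pics/bj3.png',p)
E
python3 g.py .622 .2475 .11 90
```

```text
shift [-0.419, 0.433, 0.051] turn [0.007, -0.004, 0.0] mm 181 psi 90.0 t 23.45 pos [0.4921, 0.3731, 0.1248] f [-0.2, -0.7, -0.2]
```

View pics/bj3.png

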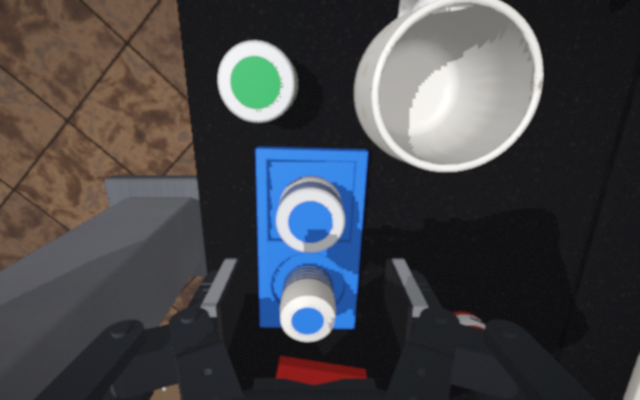

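Both blue items seated. Red jar next.

Request:
{"api": "step_arm", "payload": {"steps": [0.75, -0.42, 0.43, 0, 0, 0, 0, 0.75, -0.42, 0.43, 0, 0, 0, 0, 0.75, -0.42, 0.43, 0, 0, 0, 0, 0.75, -0.42, 0.43, 0.05, 0, 0, 0, 0.75, -0.42, 0.43, 0.05, 0, 0, 0, 0.75, -0.42, 0.43, 0.05, 0, 0, 0, 0.75, -0.42, 0.43, 0.05, 0, 0, 0]}}

```text
time_s: 24.15
position: [0.6191, 0.2474, 0.1063]
tool_rot: [[-0.001, 1.0, -0.001], [1.0, 0.001, 0.0], [0.0, -0.001, -1.0]]
ft_force: [0.3, 0.8, -0.6]
grip_width: 0.0635
```

```bash
python3 - <<'E'
from h import *
p,d=imaging.get_image('wrist');cv2.imwrite('pics/rj1.png',p)
E
python3 g.py .622 .2475 .029 90
```

```text
shift [-0.0, 0.01, 0.259] turn [-0.0, -0.0, 0.002] mm 78 psi 90.1 t 24.2 pos [0.6191, 0.2476, 0.1066] f [0.1, 0.3, -0.0]
```

View pics/rj1.png

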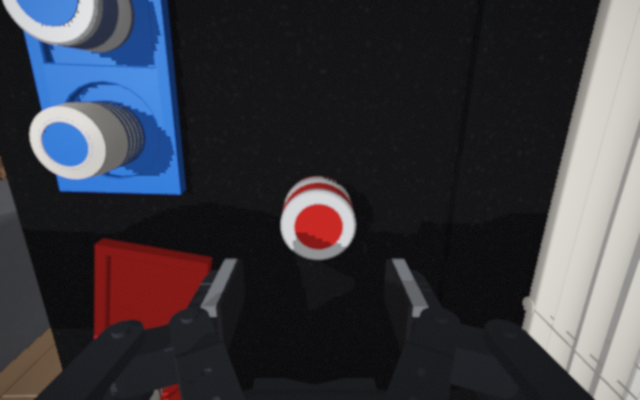

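Request:
{"api": "step_arm", "payload": {"steps": [0.75, 0, 0.009, 0.12, 0, 0, 0, 0.75, 0, 0.009, 0.24, 0, 0, 0, 0.75, 0, 0.009, 0.258, 0, 0, 0, 0.75, 0, 0.009, 0.258, 0, 0, 0, 0, 0, 0.009, 0.258, 0, 0, 0, 0, 0, 0.009, 0.258, 0, 0, 0, 0, 0, 0.009, 0.258, 0, 0, 0, 0, 0, 0.009, 0.258, 0, 0, 0, 0, 0, 0.009, 0.258, 0, 0, 0]}}

```text
time_s: 25.1
position: [0.6237, 0.247, 0.0316]
tool_rot: [[-0.0, 1.0, 0.004], [1.0, 0.0, 0.001], [0.001, 0.004, -1.0]]
ft_force: [-0.4, 1.9, 6.4]
grip_width: 0.045
```

```bash
python3 g.py .495 .1755 .14 78.6
```

```text
shift [-0.238, -0.427, -0.364] turn [0.005, -0.002, 0.253] mm 183 psi 90.0 t 25.1 pos [0.6237, 0.247, 0.0316] f [-0.4, 1.9, 6.4]
```

Request:
{"api": "step_arm", "payload": {"steps": [0, 0, 0, -0.15, 0, 0, 0, 0, 0, -0.05, -0.3, 0, 0, 0, 0, -0.1, -0.15, -0.36, 0, 0, 0.1, 0, -0.2, -0.3, -0.36, 0, 0, 0.2, 0, -0.238, -0.427, -0.36, 0, 0, 0.25, 0, -0.238, -0.427, -0.36, 0, 0, 0.25, 0, -0.238, -0.427, -0.3, 0, 0, 0.25, 0, -0.238, -0.427, -0.17, 0, 0, 0.25, 0, -0.238, -0.427, -0.17, 0, 0, 0.25, 0, -0.238, -0.427, -0.17, 0, 0, 0.25]}}

```text
time_s: 26.1
position: [0.4951, 0.1752, 0.0809]
tool_rot: [[0.195, 0.981, 0.0], [0.981, -0.195, 0.0], [0.0, 0.0, -1.0]]
ft_force: [0.1, 0.1, -0.3]
grip_width: 0.0448
```

```bash
python3 - <<'E'
from h import *
p,d=imaging.get_image('wrist');cv2.imwrite('pics/rj2.png',p)
E
python3 g.py .495 .1755 .0345 78.6
```

```text
shift [0.0, -0.002, 0.157] turn [0.003, -0.001, 0.004] mm 47 psi 78.8 t 26.15 pos [0.4955, 0.1753, 0.0816] f [0.4, -0.0, -0.6]
```

View pics/rj2.png

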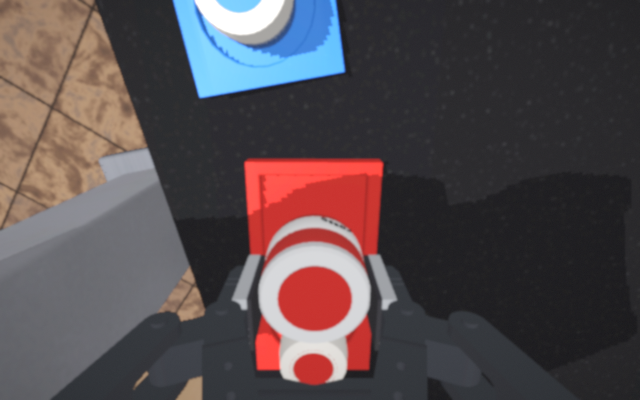

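Request:
{"api": "step_arm", "payload": {"steps": [0, 0, 0, 0.08, 0, 0, 0, 0, 0, 0, 0.13, 0, 0, 0, 0, 0, 0, 0.156, 0, 0, 0, 0, 0, 0, 0.157, 0, 0, 0, 0, 0, 0, 0.157, 0, 0, 0]}}

```text
time_s: 26.65
position: [0.4954, 0.1753, 0.0342]
tool_rot: [[0.195, 0.981, 0.002], [0.981, -0.195, 0.0], [0.001, 0.002, -1.0]]
ft_force: [0.4, -0.2, 0.0]
grip_width: 0.0444
```

```bash
python3 g.py .495 .1755 .0345 78.6
```

```text
shift [0.001, -0.001, -0.001] turn [0.003, -0.001, 0.004] mm 1 psi 78.8 t 26.65 pos [0.4954, 0.1753, 0.0342] f [0.4, -0.2, 0.0]
```

Request:
{"api": "step_arm", "payload": {"steps": [0, 0, 0, 0.005, 0, 0, 0, 0, 0, 0, 0.005, 0, 0, 0, 0.72, 0, 0, 0.005, 0, 0, 0, 0.72, 0, 0, 0.005, 0, 0, 0, 0.72, 0, 0, 0.005, 0, 0, 0, 0.72, 0, 0, -0.02, 0, 0, 0, 0.75, 0, 0, -0.15, 0, 0, 0, 0.75, 0, 0, -0.35, 0, 0, 0, 0.75, 0, 0, -0.5, 0, 0, 0, 0.75, 0, 0, -0.5, 0, 0, 0]}}

```text
time_s: 27.65
position: [0.4966, 0.1755, 0.1892]
tool_rot: [[0.195, 0.981, 0.011], [0.981, -0.195, 0.001], [0.003, 0.011, -1.0]]
ft_force: [-0.0, -0.2, -1.0]
grip_width: 0.0642
```

```bash
python3 - <<'E'
from h import *
p,d=imaging.get_image('wrist');cv2.imwrite('pics/rj3.png',p)
E
python3 g.py .42 -.08 .3 60
```

```text
shift [-0.883, -0.079, -0.38] turn [0.009, -0.004, 0.417] mm 289 psi 78.8 t 27.7 pos [0.4957, 0.1753, 0.1869] f [1.2, -1.0, 0.5]
```

View pics/rj3.png

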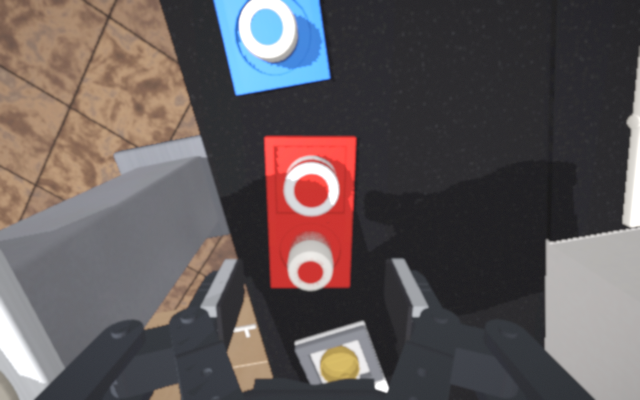

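Request:
{"api": "step_arm", "payload": {"steps": [0.75, -0.1, 0, -0.2, 0, 0, 0, 0.75, -0.88, -0.08, -0.38, 0, 0, 0.4, 0.75, -0.88, -0.08, -0.38, 0, 0, 0.4, 0.75, -0.88, -0.08, -0.38, 0, 0, 0.4, 0.75, -0.88, -0.08, -0.38, 0, 0, 0.4, 0.75, -0.88, -0.08, -0.38, 0, 0, 0.4, 0.75, -0.88, -0.08, -0.38, 0, 0, 0.4, 0.75, -0.88, -0.08, -0.38, 0, 0, 0.4]}}

```text
time_s: 28.5
position: [0.4191, -0.0799, 0.2961]
tool_rot: [[0.491, 0.871, -0.001], [0.871, -0.491, 0.001], [0.0, -0.002, -1.0]]
ft_force: [-0.6, 0.2, -0.2]
grip_width: 0.0641
```

```bash
python3 g.py .33 -.3 .3 30
```

```text
shift [-0.785, 0.102, -0.013] turn [-0.002, 0.0, 0.68] mm 237 psi 60.6 t 28.5 pos [0.4191, -0.0799, 0.2961] f [-0.6, 0.2, -0.2]
```

Request:
{"api": "step_arm", "payload": {"steps": [0.75, -0.78, 0.1, 0, 0, 0, 0.68, 0.75, -0.78, 0.1, 0, 0, 0, 0.68, 0.75, -0.78, 0.1, 0, 0, 0, 0.68, 0.75, -0.78, 0.1, 0, 0, 0, 0.68, 0.75, -0.78, 0.1, 0, 0, 0, 0.68, 0.75, -0.78, 0.1, 0, 0, 0, 0.68]}}

```text
time_s: 29.1
position: [0.3308, -0.3, 0.2953]
tool_rot: [[0.866, 0.5, -0.002], [0.5, -0.866, 0.002], [-0.001, -0.003, -1.0]]
ft_force: [0.0, -0.1, 0.0]
grip_width: 0.0644
```

Run:
```python
from h import *
p,d=imaging.get_image("top");c=imaging.get_calibration("top")
v,u=np.mgrid[0:400,0:640]; P=with_depth(c,np.c_[u.ravel(),v.ravel()],d.ravel()).reshape(400,640,3)
m=((P[...,2]>.036)&(P[...,2]<.06)&(P[...,0]>.4)&(P[...,0]<.7)&(P[...,1]>-.12)&(P[...,1]<.5)&(d>0)).astype(np.uint8)
n,l,st,ce=cv2.connectedComponentsWithStats(m)
tr={"red":([.4878,.1402],-11.42),"blue":([.4905,.337],-1.55)}
for i in range(1,n):
    if st[i,4]>60:
        z=np.percentile(P[l==i][:,2],60);vv,uu=np.nonzero((l==i)&(P[...,2]>z-.004));w=at_z(c,np.c_[uu,vv],z)
        (x,y),r=cv2.minEnclosingCircle((w[:,:2]*1000).astype(np.float32));q=np.array([x,y])/1000
        o=""
        for k,(a,t) in tr.items():
            t=np.radians(t);M=np.array([[np.cos(t),-np.sin(t)],[np.sin(t),np.cos(t)]]);e=M.T@(q-a)
            if np.abs(e).max()<.08:o=k+str((e*1000).round(1))
        print(ce[i].round(),"z",z.round(4),q.round(4),round(r,1),o)
H,S,V=cv2.split(cv2.cvtColor(p,cv2.COLOR_BGR2HSV))
m=(H>15)&(H<32)&(S>100)&(V>80)&(P[...,2]>-.01)&(P[...,0]>.4)&(P[...,0]<.65)&(P[...,1]<.1)&(P[...,1]>-.16)
q=P[m];vv,uu=np.nonzero(m);w=at_z(c,np.c_[uu,vv],.016)[:,:2]
t=np.radians(8.41);M=np.array([[np.cos(t),-np.sin(t)],[np.sin(t),np.cos(t)]]);e=(w-[.492,-.0712])@M
print("scoop foam xy range",e.min(0),e.max(0),"z",np.percentile(q[:,2],[5,50,95]),m.sum())
cv2.imwrite("pics/f.png",cv2.resize(p[130:280,180:500],None,fx=2.5,fy=2.5,interpolation=cv2.INTER_CUBIC))
```

```text
[199. 186.] z 0.0491 [0.5667 0.4609] 37.1 
[220. 202.] z 0.0528 [0.5553 0.4452] 40.8 
[331. 222.] z 0.0435 [0.4962 0.1747] 22.8 red[ 1.4 35.4]
[245. 224.] z 0.0437 [0.4918 0.3693] 22.8 blue[ 0.4 32.3]
[276. 225.] z 0.051 [0.4899 0.2985] 19.1 blue[  0.5 -38.5]
[361. 228.] z 0.0511 [0.4814 0.1057] 19.3 red[  0.6 -35.1]
[206. 238.] z 0.0398 [0.46   0.4559] 22.8 
scoop foam xy range [-0.02115397 -0.05609911] [0.01977842 0.05982107] z [0.00469793 0.01246347 0.02023841] 412
```

View pics/f.png

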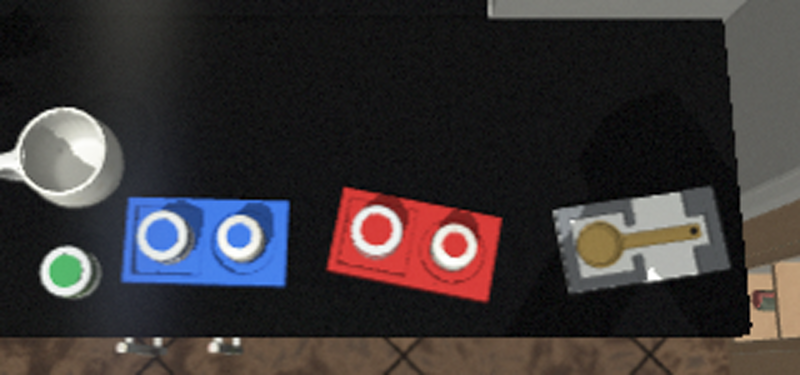

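```bash
python3 -c "
from rig import close_job
print(close_job())"
```

```text
the job is handed in; nothing more can be done
None
```

I sorted all five items and handed the job in at about 29 s, well inside the 120 s limit. The hand-in reports no verdict. These are my last top-camera checks, taken with the arm well clear:

| Item | Measured position (tray or foam frame) | Offset from its place | Top height, measured / expected if seated |
|---|---|---|---|
| Red jar | x 1.4 mm, y 35.4 mm | under 2 mm | 43.5 / 44 mm |
| Blue jar | x 0.4 mm, y 32.3 mm | about 4 mm | 43.7 / 44 mm |
| Red egg cup | x 0.6 mm, y -35.1 mm | about 1 mm | 51.1 / 52 mm |
| Blue egg cup | x 0.5 mm, y -38.5 mm | about 2.5 mm | 51.0 / 52 mm |
| Scoop | spans y -56 to +60 mm of the foam | bowl front at +60 mm as expected; handle end 4 mm short of -60 | bowl rim about 20 mm, 22 mm expected |

- **Accuracy:** All offsets are well inside the 11 mm limit. The heights read 0.3 to 2 mm low, and the depth camera read about 1 mm low on the cups before I moved them.
- **Tilt and scoop angle:** I judged these by eye from the pictures. The jars and cups look upright, and the scoop lies along its cut-out with the bowl in the wide part.
- **Green jar and mug:** The green jar measured within 1 mm of where it started, and the mug looks unmoved in the pictures. Nothing bumped either one.
- **Disagreements:** Early on, the trained networks mislabelled a few things. They took the blue cup for the blue jar in one view and missed the red tray's outline in another. I used colour, depth and wrist-camera measurements instead, which agreed to within about 3 mm.

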